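# Set up the embossing press: guard up and hooked, jig loaded and slid in, guard down, start

## Task

Lift the press's drop guard by the ball knob of its hold-up bar and hook the bar into the notch above, so that the guard stays up by itself; lay every full-length wooden blank on the bench flat into the jig, one to a nest. Slide the jig along the bed under the press head, without lifting it, until the middle of its upright grip is in line with the white mark nearer the guard; then unhook the bar, lower the guard fully and push the start button right down. Leave the other things on the bench where they are.

Things in the scene. Friction and masses are not known exactly. Their poses are not given: they have to be found in the camera images.
- press: Fixed embossing press. Origin on the bench, z up; all sizes 'in the press's frame' mean this one. Grey bed 280 mm (x) by 505 mm (y, -310 to +195), top 35 mm up, guide strips 9 mm high along both sides, 225 mm apart inside. The loading end is at -y; the jig slides along +y into the press chamber at y = 40 to 190. White lines cross the bed: loading mark y = -265, press mark y = -60
- press_head (a point): top of the press's air cylinder: in the press's frame (0, 115, 397) mm, 64 mm across, upright on the head plate, whose top is 244 mm up and spans x = -140 to 140, y = 32 to 190. Keep the hand clear of both. Platen underside 112 mm above the bench
- press_mark (a point): the middle of the press mark, on the bed top, in the press's frame at (0, -60, 35) mm; the middle of the jig's upright grip belongs level with it along the press's y
- guard (a joint): height of the drop guard, m: 0 fully down, 0.108 top end. Clear panel with steel edges, 238 mm wide, 104 mm high, 6 mm thick, across the bed at y = 20 mm of the press; slides straight up, 0.62 kg with its bar (7 N to lift), drops if let go. Hooked up it stands at about 0.083 to 0.087. Down, a cut-out 60 mm wide, 30 mm high in its lower edge clears the jig's tail
- hold_bar (a joint): angle of the hold-up bar about its pivot (axis along the press's y), rad: 0 upright, negative leaning to the press's -x; range -0.45 to 0.14; it stays where it is left. Flat bar 14 mm wide, 8 mm thick, swinging in the guard's plane. The pivot is on the guard's outer (-y) face: press's frame x = 30, y = -4 mm, height 96 mm + guard
- bar_nose (a point): tip of the hook nose on the hold-up bar: an arm on the bar's +x side, 92 to 102 mm from the pivot, reaches 36 mm out and turns down into the nose (27 to 36 mm out, tip 76 mm from the pivot). Between bar and nose is the slot, 20 mm wide, open downwards. This point: (31.5, 0, 76) mm from the pivot with the bar upright, turning with it
- bar_knob (a point): centre of the black ball knob, 32 mm across, at the top of the hold-up bar, 140 mm from its pivot; gripped from above. About 230 mm above the bench with the guard down, at most 344 mm
- notch (a point): middle of the notch's floor in the fixed steel keeper above the guard: press's frame (64, -4, 257) mm. 24 mm wide along x (52 to 76) between teeth 11 mm high; the first tooth is 7 mm thick (x = 45 to 52). Keeper's underside 247 mm up. The nose rests on this floor, leaning against the first tooth, and so holds the guard up
- first_tooth (a point): top of the keeper's first tooth, press's frame (48.5, -4, 268) mm. Going up or down the nose must pass on its -x side (bar leaning to -0.36 or beyond); it clears the tooth's top with the guard above about 0.098, then the bar swings upright (near 0) and is lowered into the notch. To unhook: lift 14 mm or more, swing the bar out to -0.36 or beyond, lower
- jig: loose aluminium jig on the bed, 0.5 to 0.8 kg: plate 220 mm (x) by 104 (y) by 8, origin mid-underside, axes as the press's (2 mm play each side). Four nests side by side, centres x = -85.5, -28.5, 28.5, 85.5, y = 0, floor z = 8, each 42 (x) by 94 (y); ribs 8 mm high around them, with gaps of 50 mm mid-way on the long sides for fingers. A tail 40 mm wide, 10 thick runs from the -y edge to y = -195
- jig_grip (a point): middle of the upright black grip on the jig's tail, 24 mm (x) by 26 mm (y), from z = 9 to 73 mm of the jig; this point is at (0, -175, 55) mm in the jig's frame, about 90 mm above the bench
- blank0: a full-length rectangular wooden blank, 84 mm (its x) by 32 mm (its y) by 28 mm high, 60 g; long side along the jig's y in a nest, origin at the middle of its underside; two to four of the blanks are present in a run
- blank1: a full-length rectangular wooden blank, 84 mm (its x) by 32 mm (its y) by 28 mm high, 60 g; long side along the jig's y in a nest, origin at the middle of its underside; two to four of the blanks are present in a run
- blank2: a full-length rectangular wooden blank, 84 mm (its x) by 32 mm (its y) by 28 mm high, 60 g; long side along the jig's y in a nest, origin at the middle of its underside; two to four of the blanks are present in a run
- blank3: a full-length rectangular wooden blank, 84 mm (its x) by 32 mm (its y) by 28 mm high, 60 g; long side along the jig's y in a nest, origin at the middle of its underside; two to four of the blanks are present in a run
- start_button (a joint): travel of the start button, m: 0 up, 0.007 right down; springs back; right down takes 6 N
- start_button_top (a point): top middle of the start button, black, round, 36 mm across, in the press's frame at (-170, -100, 73) mm, on a grey control box 56 x 80 mm, 50 mm high, beside the bed; pushed straight down
- offcut: a short wooden off-cut of the blanks' section, only 45 x 32 x 28 mm, lying among the blanks; not a blank
- stick: a thin wooden stick, 200 x 18 x 14 mm, lying on the bench
- mallet: a hammer lying on the bench
- staple_box: a cardboard carton, 60 x 110 x 45 mm
- glue: a white plastic bottle standing upright, 160 mm tall, 60 mm across
- belt_roll: a grey roll of sanding belt, 110 mm across, 60 mm high
- stapler: a hand-held air stapler, about 240 mm long, 130 mm high
There are look-alikes about, which are no part of the job. Leave any blue look-alike of the blank3 alone. Leave any grey look-alike of the blank0 alone.

How it is judged (in metres and radians):
On the way, in this order (a step that is already met when the one before it is completed fails the run):
1. the guard is up, held by its bar in the notch alone, the fingers off it (value of joint guard above 0.078 m and contact force between the fingers and anything else below 0.1 N), for 0.5 s.
2. with the guard still up, the jig stands at the press mark (within 9 mm) with every blank lying flat in a nest (value of joint guard above 0.078 m and y of jig_grip in the frame of press between -0.069 and -0.051 m and z of blank0 in the frame of jig between 0.004 and 0.012 m and x of blank0 in the frame of jig between -0.1 and 0.1 m and y of blank0 in the frame of jig between -0.02 and 0.02 m and angle between each of blank0, blank1, blank2, blank3's own z axis and vertical below 0.1 rad and z of blank1 in the frame of jig between 0.004 and 0.012 m and x of blank1 in the frame of jig between -0.1 and 0.1 m and y of blank1 in the frame of jig between -0.02 and 0.02 m and z of blank2 in the frame of jig between 0.004 and 0.012 m and x of blank2 in the frame of jig between -0.1 and 0.1 m and y of blank2 in the frame of jig between -0.02 and 0.02 m and z of blank3 in the frame of jig between 0.004 and 0.012 m and x of blank3 in the frame of jig between -0.1 and 0.1 m and y of blank3 in the frame of jig between -0.02 and 0.02 m), for 0.3 s.
3. the guard is fully down again over the loaded jig (value of joint guard below 0.004 m and y of jig_grip in the frame of press between -0.069 and -0.051 m and z of blank0 in the frame of jig between 0.004 and 0.012 m and x of blank0 in the frame of jig between -0.1 and 0.1 m and y of blank0 in the frame of jig between -0.02 and 0.02 m and angle between each of blank0, blank1, blank2, blank3's own z axis and vertical below 0.1 rad and z of blank1 in the frame of jig between 0.004 and 0.012 m and x of blank1 in the frame of jig between -0.1 and 0.1 m and y of blank1 in the frame of jig between -0.02 and 0.02 m and z of blank2 in the frame of jig between 0.004 and 0.012 m and x of blank2 in the frame of jig between -0.1 and 0.1 m and y of blank2 in the frame of jig between -0.02 and 0.02 m and z of blank3 in the frame of jig between 0.004 and 0.012 m and x of blank3 in the frame of jig between -0.1 and 0.1 m and y of blank3 in the frame of jig between -0.02 and 0.02 m), for 0.2 s.
4. the start button is pushed right down with the guard closed (value of joint guard below 0.004 m and value of joint start_button above 0.005 m), for 0.05 s.
At the end, for the whole second after the job is handed in: The guard is fully down (within 4 mm), the jig stands at rest with the middle of its grip within 9 mm of the press mark along the bed, every blank lies flat in a nest of the jig, and the start button has been pushed right down with the guard closed and is up again (all of step 3 and value of joint start_button below 0.003 m and linear speed of jig below 0.02 m/s); the robot touches nothing.
It fails at once if the jig is lifted more than 12 mm off the bed (z of jig in the frame of press above 0.047 m).
It fails at once if another thing on the bench is shifted by more than 50 mm (distance of any of offcut, stick, mallet, staple_box, glue, belt_roll, stapler from where it was at the start of the episode above 0.05 m).
Of blank0, blank1, blank2, blank3 only 2 to 4 are there at a start; the rules pass over those that are not, and their reading is None.
At some moment in a run one of blank0, blank1, blank2, blank3 may be knocked a few centimetres aside while the robot is not near it.
Once in a run the grip may slacken for a moment while it holds something.
It also fails if it takes over 208 s, if anything falls off the work surface, if the arm or the gripper's body presses on something with over 40 N, if the wrist force passes 120 N, or if a joint passes its speed limit or range.

## Robot

A 6-joint arm with a two-finger parallel gripper is mounted at the origin on the work surface. World frame = base frame: x ahead of the robot, y to its left, z up, the work surface at z = 0. Lengths are in mm, angles in rad, forces in N, time in s.
With the tool pointing down it reaches from about 350 to 975 mm from the base axis. Payload 4.9 kg.
Tool frame: the origin (TCP) lies at the very end of the fingers, on their centre line; the grasp point (between the pads) lies 19 mm behind it; z points along the fingers, y is the direction in which the jaws open and shut (so a half turn about z gives the same grasp; the last joint's range is limited). The gripper opens to 85 mm and grips with 20 to 120 N. Pads are 22 mm wide; open, the fingers measure 114 mm over their backs; the gripper's body (76 mm by 85 mm) begins 54 mm behind the grasp point. The pads swing forward as they close: fully open they stand 13 mm farther back than shut.
Start: joints at [1.231, 0.053, 1.613, -0, 1.476, -0.119], TCP at [136.872, 609.809, 231.304] pointing down, gripper open.
Joint ranges: [-3.01, 3.01], [-1.01, 2.22], [0.06, 2.58], [-1.02, 4.17], [0.09, 2.62], [-3.14, 3.14]. Speed limits (rad/s): [2.57, 2.57, 3.14, 3.14, 3.14, 3.14].

## Interface

Orientations are given as a rotation vector (axis times angle).
In Python, from plant import bot, capture, camera_info gives the robot as it stands.
- The arm moves only by the tool play_rows, never from a script. Its argument "steps" is a list of rows, each a list of 5 numbers: the shift along the tool's x, y, z in cm, then the turn about the tool's z in degrees, then the opening, from 0 (shut) to 1 (fully open). In form: [[x, y, z, yaw, hand], ...]. A call has 1 to 12 rows; each row is the pose to reach, as a shift and turn from the pose commanded when the call began, along the tool's axes at that moment; what a row does not reach only later rows make up. A row lasts 1/10 s, in which the tool goes at most 50 mm and 8.59 degrees, less where a joint would pass 70% of its speed; a pose out of reach is approached as far as the arm can. A call with a gripper value outside its range is refused whole. The fingers move at their own pace and stop on an object; the grip force is fixed at half the most. Time passes only in rows, so rows that repeat a pose let the fingers close. It gives the time, the measured TCP pose, the force and the opening at its end, in the units of the state.
- bot.state(): the state, without advancing time (a new reading comes with each control period).
- capture(name): name is "scene" or "side" or "wrist"; returns the picture (420x560x3 uint8, red, green, blue); there is no depth.
- camera_info(name): a dict with "camera_matrix" (3x3 intrinsics, pixels), "world_to_cam" (4x4, takes a point from world to camera coordinates); the wrist camera has in their place "tool_from_camera" (4x4, takes a point from camera to tool coordinates, whose origin is the TCP and whose axes are the flange's). Camera axes: x right, y up, looking along -z (the intrinsics and any distortion apply to the point x, -y, -z); pixel columns grow to the right and rows downward; lengths in mm; the calibration is good to about 2 mm. A picture is of the moment at which its call begins: read the wrist's pose just before it. camera_info takes no time and is no camera call.
- bot.hand_in(): hands the job in, once; it reports no verdict.
The state is a dict: "time": time; "joint_positions": joint angles; "joint_vel": joint speeds; "joint_efforts": joint torques, N m; "tcp_pos": TCP position; "ee_rot": TCP orientation; "force": force on the tool from outside, world axes, zero at the start; "moment": the same for the moment, N m; "opening": opening from 0.0 (shut) to 1.0 (fully open).
Only numpy, scipy, OpenCV 4.12 (cv2) and the standard library are available. Lean on these libraries where they do the work, as an engineer would, in place of code of your own. Each camera call takes 0.05 s, during which the arm holds its last target. There are 200 camera calls.

## Working session

There is one attempt and no reset: what is moved stays moved. The work goes in short steps, Python scripts to look and compute and a tool call to move; the robot and the scene stay as the last step left them, time stands still between calls to the robot, and variables do not carry over. Pictures are saved under pics/ and viewed, about 12 in all and at most 16, crops included, and the job is handed in when it is done.

Besides the shell and the picture viewer there is one more tool, called after ">>>" as name([rows], argument=value, ...), one row to a line, values as JSON. play_rows: Moves the arm, as the interface text tells. Its arguments: {"type":"object","properties":{"steps":{"type":"array"}},"required":["steps"]}

```bash
ls; mkdir -p pics
python3 - <<'E'
from plant import bot,capture,camera_info
import cv2,numpy as np
np.set_printoptions(suppress=True,precision=4)
for n in("scene","side","wrist"):
    print(n,camera_info(n))
for n in("scene","side"):
    im=capture(n); cv2.imwrite(f"pics/{n}0.png",cv2.resize(im[:,:,::-1],(784,588),interpolation=cv2.INTER_CUBIC))
print(bot.state())
E
```

```text
pics
scene {'camera_matrix': array([[460.1383,   0.    , 287.7255],
       [  0.    , 460.1383, 212.7543],
       [  0.    ,   0.    ,   1.    ]]), 'world_to_cam': array([[    0.2576,     0.9662,     0.0073,   -59.209 ],
       [   -0.6801,     0.1759,     0.7117,   185.4377],
       [    0.6863,    -0.1883,     0.7025, -2090.7955],
       [    0.    ,     0.    ,     0.    ,     1.    ]])}
side {'camera_matrix': array([[498.3164,   0.    , 285.9499],
       [  0.    , 498.3164, 209.6378],
       [  0.    ,   0.    ,   1.    ]]), 'world_to_cam': array([[   -0.8983,    -0.4392,    -0.0131,   456.2805],
       [    0.3065,    -0.6478,     0.6975,  -393.2523],
       [   -0.3148,     0.6225,     0.7165, -1501.0428],
       [    0.    ,     0.    ,     0.    ,     1.    ]])}
wrist {'camera_matrix': array([[360.5377,   0.    , 279.89  ],
       [  0.    , 360.5377, 210.8873],
       [  0.    ,   0.    ,   1.    ]]), 'tool_from_camera': array([[   0.0007,    0.9582,    0.2861,   74.7414],
       [   1.    ,   -0.0006,   -0.0003,    0.3153],
       [  -0.0001,    0.2861,   -0.9582, -142.0119],
       [   0.    ,    0.    ,    0.    ,    1.    ]])}
{'time': 0.1, 'joint_positions': array([ 1.231 ,  0.0533,  1.6142,  0.    ,  1.476 , -0.119 ]), 'joint_vel': array([ 0.    , -0.0041, -0.0032,  0.0006,  0.0009,  0.0002]), 'joint_efforts': array([  0.0007, -39.4908, -37.1362,  -0.0001,   0.004 ,  -0.    ]), 'tcp_pos': array([136.6825, 609.2796, 230.1658]), 'ee_rot': array([-0.3461, -3.122 ,  0.0029]), 'force': array([ 0.0513, -0.0181, -0.452 ]), 'moment': array([ 0.0119, -0.0077,  0.0501]), 'opening': 0.9988013091038601}
```

View pics/scene0.png

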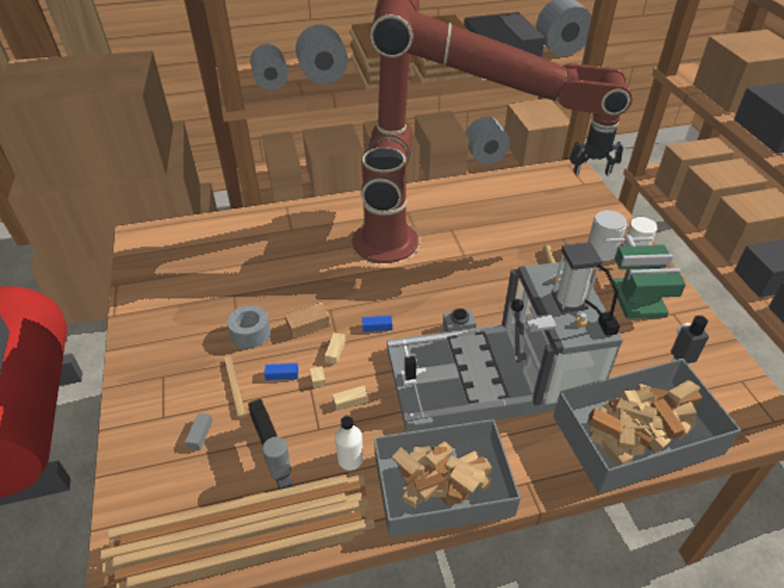

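View pics/side0.png

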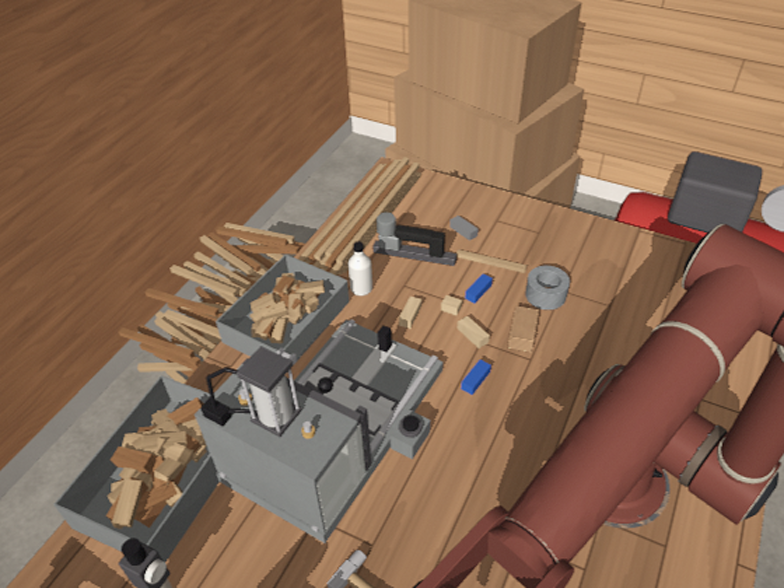

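Run:
```python
from plant import capture
import cv2
a=capture("scene")[:,:,::-1];b=capture("side")[:,:,::-1]
cv2.imwrite("pics/s1.png",cv2.resize(a[170:310,220:450],None,fx=3.4,fy=3.4,interpolation=cv2.INTER_CUBIC))
cv2.imwrite("pics/d1.png",cv2.resize(b[190:400,140:400],None,fx=2.8,fy=2.8,interpolation=cv2.INTER_CUBIC))
```

```text
(no output)
```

View pics/s1.png

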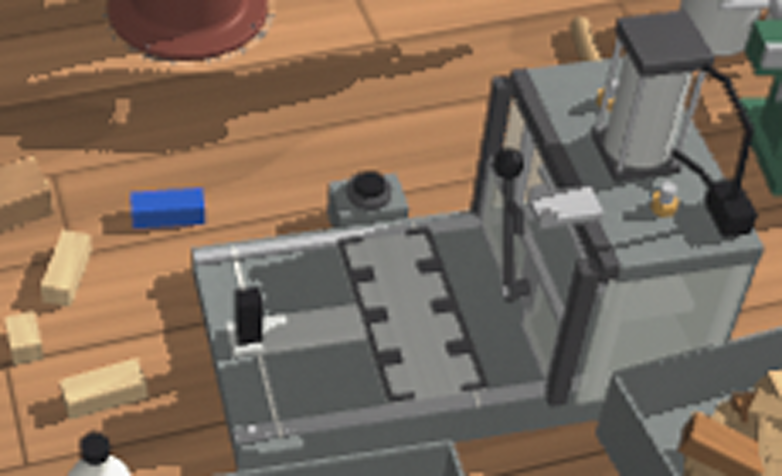

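View pics/d1.png

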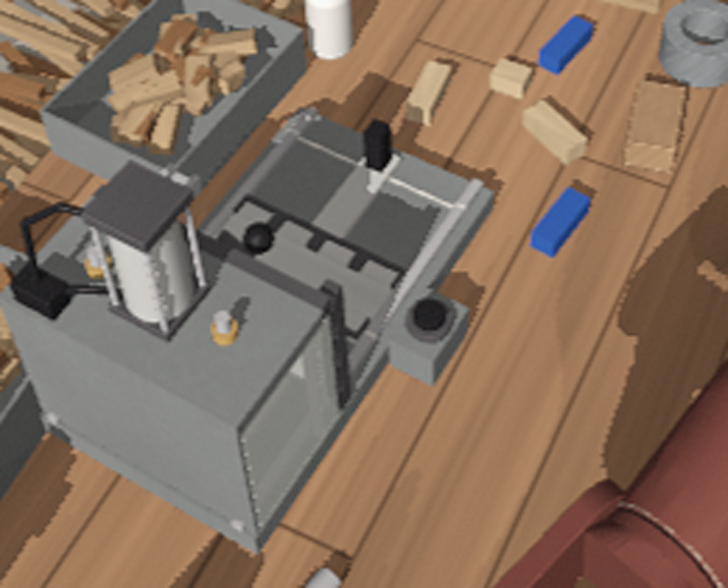

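```bash
cat > h.py <<'E'
import numpy as np,cv2
from scipy.optimize import least_squares
from scipy.spatial.transform import Rotation as R
from plant import bot,capture,camera_info
np.set_printoptions(suppress=True,precision=3)
def ext(n,st=None):
    c=camera_info(n);K=c["camera_matrix"]
    if n!="wrist": return K,c["world_to_cam"]
    s=st or bot.state();T=np.eye(4);T[:3,:3]=R.from_rotvec(s["ee_rot"]).as_matrix();T[:3,3]=s["tcp_pos"]
    return K,np.linalg.inv(T@c["tool_from_camera"])
def proj(n,P,E=None):
    K,W=E or ext(n);q=W[:3,:3]@np.asarray(P,float)+W[:3,3]
    q=K@np.array([q[0],-q[1],-q[2]]);return q[:2]/q[2]
def plane(n,uv,z,E=None):
    K,W=E or ext(n);d=np.linalg.inv(K)@[uv[0],uv[1],1];d=np.array([d[0],-d[1],-d[2]])
    Ri=W[:3,:3].T;o=-Ri@W[:3,3];d=Ri@d;return o+d*(z-o[2])/d[2]
def tri(obs):
    return least_squares(lambda P:np.concatenate([proj(n,P,e)-uv for n,uv,e in obs]),[500,100,100])
def press(p,P):
    a=p[2];c,s=np.cos(a),np.sin(a);return np.array([p[0]+c*P[0]-s*P[1],p[1]+s*P[0]+c*P[1],P[2]])
def toolshift(w,st=None):
    s=st or bot.state();return R.from_rotvec(s["ee_rot"]).as_matrix().T@np.asarray(w)
E
cat > m1.py <<'E'
from h import *
S=lambda u,v:np.array([(u+.5)/3.4-.5+220,(v+.5)/3.4-.5+170])
D=lambda u,v:np.array([(u+.5)/2.8-.5+140,(v+.5)/2.8-.5+190])
es,ed=ext("scene"),ext("side")
for nm,a,b in[("knob",(509,163),(259,238)),("button",(370,183),(431,313)),("griptop",(247,290),(377,124))]:
    r=tri([("scene",S(*a),es),("side",D(*b),ed)]);print(nm,r.x,r.fun)
fit=[((-170,-100,73),"scene",S(370,183)),((-170,-100,73),"side",D(431,313)),
((-140,-310,35),"scene",S(193,257)),((-140,-310,35),"side",D(493,188)),
((-112.5,-265,35),"scene",S(237,262)),((112.5,-265,35),"scene",S(279,432)),((-112.5,-265,35),"side",D(465,208))]
r=least_squares(lambda p:np.concatenate([proj(n,press(p,P),es if n=="scene" else ed)-uv for P,n,uv in fit]),[600,200,0],x_scale=[100,100,.3])
print("press",r.x,r.fun)
for nm,uv in [("A",(66,262)),("B",(100,380)),("off",(22,330))]:
    print(nm,plane("scene",S(*uv),28))
for nm,uv in [("A",(553,125)),("B",(435,83)),("off",(511,70))]:
    print(nm,plane("side",D(*uv),28))
E
python3 m1.py
```

```text
knob [580.254 192.106 224.055] [-0.355 -0.165 -0.292  0.139]
button [430.969 105.367  69.178] [-0.59  -0.322 -0.468  0.261]
griptop [587.937 -79.781 115.893] [ 0.066  0.038  0.063 -0.037]
press [606.983 193.858  -0.061] [-0.752 -0.921 -0.406 -0.733 -1.097 -2.441 -0.204  0.775 -0.913 -0.249
 -0.094 -1.383 -3.681 -0.255]
A [ 427.17  -242.452   28.   ]
B [ 595.213 -238.331   28.   ]
off [ 509.775 -305.401   28.   ]
A [ 423.653 -241.566   28.   ]
B [ 589.627 -243.447   28.   ]
off [ 509.43  -307.314   28.   ]
```

>>> play_rows([
  [0,0,-5,0,0.7],
  [0,0,-10,0,0.7],
  [0,0,-15,0,0.7],
  [0,0,-20,0,0.7],
  [-4,-3,-20,-8,0.7],
  [-8,-5.5,-20,-16,0.7],
  [-12,-8,-20,-24,0.7],
  [-16,-11,-20,-32,0.7],
  [-20,-13.5,-20,-40,0.7],
  [-24,-16.5,-20,-48,0.7],
  [-28,-19,-20,-56,0.7],
  [-32,-22,-20,-64,0.7],
])

```text
time: 1.4
tcp_pos: [390.7, 336.7, 431.1]
ee_rot: [-1.328, 2.847, 0.0]
force: [0.3, 1.1, 0.3]
opening: 0.698
```

```bash
cat > go.py <<'E'
# usage: go.py x y z yawdeg(world direction of tool x) -> shift cm, turn deg
import sys
from h import *
s=bot.state();M=R.from_rotvec(s["ee_rot"]).as_matrix()
x,y,z,w=map(float,sys.argv[1:5])
d=M.T@(np.array([x,y,z])-s["tcp_pos"])/10
c=np.degrees(np.arctan2(M[1,0],M[0,0]));t=-((w-c+180)%360-180)
print("tcp",s["tcp_pos"],"toolx",c,"tz",M[:,2],"t",s["time"],"F",s["force"],"op",s["opening"],"q",s["joint_positions"])
print("shift",d,"turn",t)
E
python3 go.py 580 150 400 -93.5
```

```text
tcp [390.744 336.689 431.119] toolx -130.00515375581276 tz [ 0.  0. -1.] t 1.4 F [0.334 1.115 0.292] op 0.6978466609181407 q [ 0.567 -0.247  1.566  0.     1.822 -1.877]
shift [  2.134 -26.498   3.112] turn -36.505153755812756
```

>>> play_rows([
  [0.4,-4,0,-6,0.7],
  [0.8,-8,0,-12,0.7],
  [1.2,-13,0,-18,0.7],
  [1.6,-17.5,0,-24,0.7],
  [1.9,-22,1.5,-30,0.7],
  [2.1,-26.5,3.1,-36.5,0.7],
  [2.1,-26.5,3.1,-36.5,0.7],
  [2.1,-26.5,3.1,-36.5,0.7],
])

```text
time: 2.2
tcp_pos: [578.5, 149.9, 398.9]
ee_rot: [2.142, -2.295, -0.003]
force: [-0.5, -0.2, -0.1]
opening: 0.697
```

Run:
```python
from h import *
s=bot.state();E=ext("wrist",s);im=capture("wrist");cv2.imwrite("pics/w1.png",im[:,:,::-1])
print(s["tcp_pos"],s["joint_positions"],proj("wrist",[580.2,192.1,224],E))
```

```text
[578.457 149.902 398.853] [ 0.129 -0.055  1.447  0.     1.753 -2.944] [278.575 231.278]
```

View pics/w1.png

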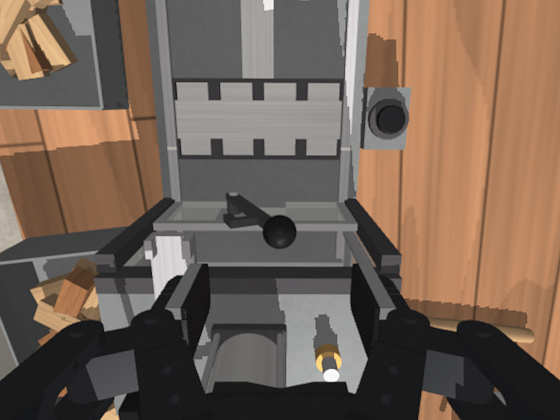

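```bash
python3 go.py 580.2 192.1 206 -93.5
python3 - <<'E'
from h import *
E=ext("wrist");print("button",plane("wrist",(390,119),73,E))
E
```

```text
tcp [578.147 150.746 400.167] toolx -93.87071394228377 tz [-0.001  0.    -1.   ] t 2.25 F [-0.219  0.319 -0.211] op 0.6961427293881448 q [ 0.13  -0.057  1.446  0.     1.753 -2.944]
shift [-4.135  0.06  19.418] turn -0.3707139422837713
button [433.844 107.214  73.   ]
```

>>> play_rows([
  [-2,0,4,0,0.62],
  [-4.1,0,8,0,0.62],
  [-4.1,0.1,12,0,0.62],
  [-4.1,0.1,16,0,0.62],
  [-4.1,0.1,18,0,0.62],
  [-4.1,0.1,19.4,0,0.62],
  [-4.1,0.1,19.4,0,0.4],
  [-4.1,0.1,19.4,0,0.1],
  [-4.1,0.1,19.4,0,0.1],
  [-4.1,0.1,19.4,0,0.1],
  [-4.1,0.1,19.4,0,0.1],
])

```text
time: 3.35
tcp_pos: [580.4, 192.3, 207.7]
ee_rot: [-2.145, 2.293, 0.0]
force: [-1.4, 2.1, 0.2]
opening: 0.34
```

```bash
python3 go.py 580 192 306 -93.5
```

```text
tcp [580.377 192.311 207.71 ] toolx -93.81273406087932 tz [ 0.001  0.001 -1.   ] t 3.35 F [-1.39   2.137  0.237] op 0.34031095551242024 q [ 0.198  0.035  1.671  0.001  1.434 -2.877]
shift [ 0.018  0.022 -9.829] turn -0.3127340608793361
```

>>> play_rows([
  [0,0,-0.8,0,0.1],
  [0,0,-2,0,0.1],
  [0,0,-3.5,0,0.1],
  [0,0,-5,0,0.1],
  [0,0,-6.5,0,0.1],
  [0,0,-8,0,0.1],
  [0,0,-9.2,0,0.1],
  [0,0,-10,0,0.1],
  [0,0,-10.4,0,0.1],
  [0,0,-10.4,0,0.1],
])

```text
time: 4.35
tcp_pos: [580.3, 192.3, 310.7]
ee_rot: [-2.145, 2.293, 0.001]
force: [3.0, 4.1, -5.7]
opening: 0.333
```

Run:
```python
from h import *
s=bot.state();print(s["tcp_pos"],s["force"],s["opening"])
a=capture("scene")[:,:,::-1];w=capture("wrist")[:,:,::-1]
cv2.imwrite("pics/c2.png",np.hstack([cv2.resize(a[150:300,320:450],None,fx=2.8,fy=2.8,interpolation=cv2.INTER_CUBIC),w[:,100:500]]))
```

```text
[580.277 192.267 310.734] [ 2.955  4.074 -5.735] 0.3331109135012621
```

View pics/c2.png

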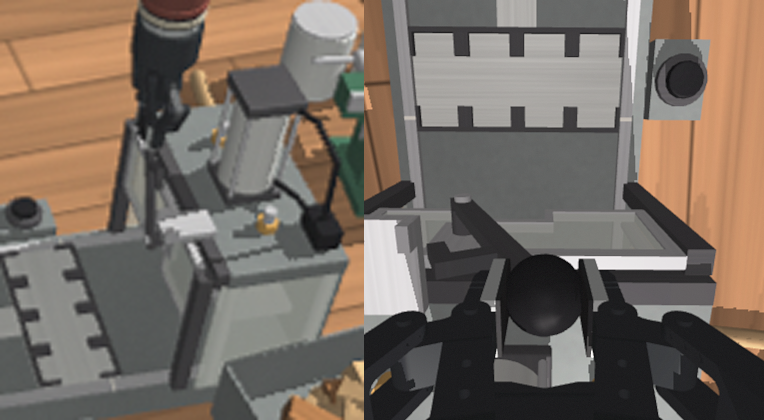

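>>> play_rows([
  [0,-0.4,-0.2,0,0.1],
  [0,-0.9,-0.36,0,0.1],
  [0,-1.85,-0.67,0,0.1],
  [0,-2.8,-0.9,0,0.1],
  [0,-3.75,-1.07,0,0.1],
  [0,-4.7,-1.18,0,0.1],
  [0,-5.3,-1.21,0,0.1],
  [0,-5.7,-1.21,0,0.1],
  [0,-5.7,-1.21,0,0.1],
])

```text
time: 5.35
tcp_pos: [634.9, 188.6, 320.4]
ee_rot: [2.145, -2.288, -0.01]
force: [-3.9, 4.4, -6.4]
opening: 0.336
```

>>> play_rows([
  [0,0,0.4,0,0.1],
  [0,0,0.8,0,0.1],
  [0,0,1.2,0,0.1],
  [0,0,1.6,0,0.1],
  [0,0,1.9,0,0.1],
  [0,0,1.9,0,0.1],
])

```text
time: 5.95
tcp_pos: [634.9, 188.6, 310.4]
ee_rot: [2.149, -2.291, -0.003]
force: [-12.6, 2.1, 15.6]
opening: 0.339
```

Run:
```python
from h import *
s=bot.state();print(s["tcp_pos"],s["force"],s["opening"])
a=capture("scene")[:,:,::-1];w=capture("wrist")[:,:,::-1]
cv2.imwrite("pics/c3.png",np.hstack([cv2.resize(a[150:300,320:450],None,fx=2.8,fy=2.8,interpolation=cv2.INTER_CUBIC),w[:,100:500]]))
```

```text
[634.917 188.635 310.433] [-12.613   2.146  15.631] 0.3386017870355375
```

View pics/c3.png

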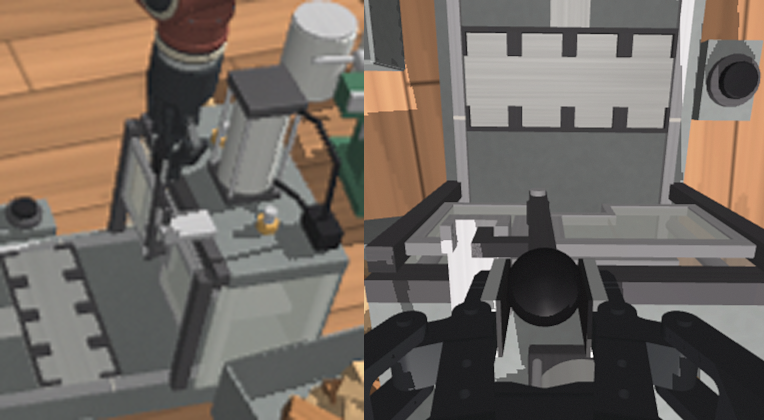

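Run:
```python
from h import *
s=bot.state();E=ext("wrist",s);w=capture("wrist")[:,:,::-1].copy()
p=(608.5,195,-.063)
for nm,P in dict(t1=(45,-4,268),t2=(52,-4,268),n1=(76,-4,268),fl=(64,-4,257),knob=(30,-4,326)).items(): print(nm,proj("wrist",press(p,P),E))
d=capture("side")[:,:,::-1]
cv2.imwrite("pics/c4.png",np.hstack([cv2.resize(w[180:340,160:360],(500,400),interpolation=cv2.INTER_CUBIC),cv2.resize(d[220:380,200:320],(300,400),interpolation=cv2.INTER_CUBIC)]))
```

```text
t1 [242.996 241.901]
t2 [230.218 241.914]
n1 [186.399 241.955]
fl [211.908 234.889]
knob [266.865 296.283]
```

View pics/c4.png

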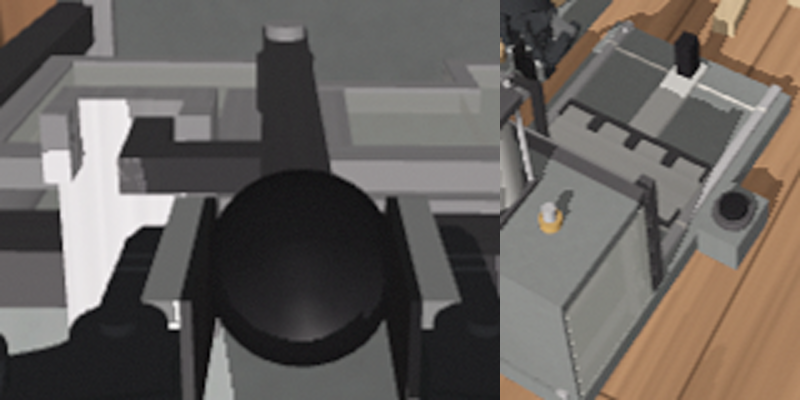

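>>> play_rows([
  [0,0,-0.4,0,0.1],
  [0,0,-0.4,0,0.3],
  [0,0,-0.4,0,0.5],
  [0,0,-0.4,0,0.62],
  [0,0,-0.4,0,0.62],
  [0,0,-2,0,0.62],
  [0,0,-5,0,0.62],
  [0,0,-8,0,0.62],
  [0,0,-8,0,0.62],
])

```text
time: 7.05
tcp_pos: [638.6, 187.9, 391.3]
ee_rot: [-2.139, 2.288, -0.01]
force: [-1.1, 0.6, 1.0]
opening: 0.621
```

Run:
```python
from h import *
s=bot.state();E=ext("wrist",s);w=capture("wrist")[:,:,::-1].copy()
print(s["tcp_pos"],s["force"],s["opening"])
p=(608.5,195,-.063)
print(proj("wrist",press(p,(30,-4,321)),E),proj("wrist",press(p,(30,-4,180)),E))
cv2.imwrite("pics/c5.png",w)
```

```text
[638.588 187.9   391.345] [-1.066  0.59   0.979] 0.6208634413052404
[278.823 225.978] [280.803 179.559]
```

View pics/c5.png

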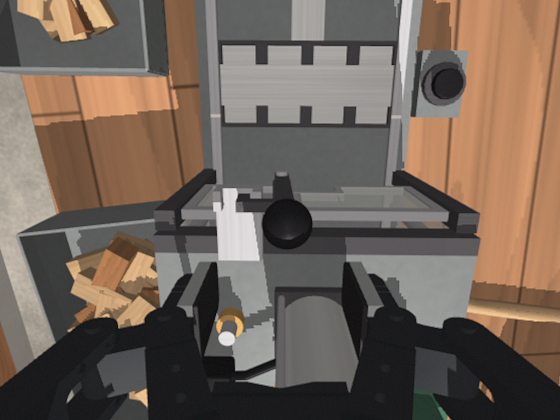

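```bash
python3 go.py 510 -190 340 -93.5;python3 - <<'E'
from h import *
E=ext("wrist");print("button",plane("wrist",(447,83),73,E))
S=lambda u,v:np.array([(u+.5)/3.4-.5+220,(v+.5)/3.4-.5+170])
for a,b in [((79,233),(54,288)),((64,392),(138,370))]:
    a,b=plane("scene",S(*a),28),plane("scene",S(*b),28);d=b-a;print(a,b,np.hypot(*d[:2]),np.degrees(np.arctan2(d[1],d[0])))
E
```

```text
tcp [638.053 187.827 388.437] toolx -93.8450624427083 tz [ 0.007  0.001 -1.   ] t 7.1 F [-0.029 -0.519  0.178] op 0.6211472843447062 q [ 0.175  0.098  1.309 -0.     1.728 -2.9  ]
shift [38.563 10.278  4.712] turn -0.3450624427082971
button [433.278 106.351  73.   ]
[ 388.203 -220.283   28.   ] [ 460.867 -262.04    28.   ] 83.80760480937813 -29.88419565727659
[ 600.846 -277.122   28.   ] [ 592.557 -197.543   28.   ] 80.00931750081486 95.94646636764207
```

>>> play_rows([
  [4,1,0,0,0.75],
  [8,2,0,0,0.75],
  [12,3,0,0,0.75],
  [16.5,4.3,0,0,0.75],
  [21,5.6,0,0,0.75],
  [25.5,6.9,0,0,0.75],
  [30,8,2,0,0.75],
  [34,9,4,0,0.75],
  [38.5,10.3,4.7,0,0.75],
  [38.5,10.3,4.7,0,0.75],
  [38.5,10.3,4.7,0,0.75],
])

```text
time: 8.2
tcp_pos: [540.6, -4.0, 342.8]
ee_rot: [2.046, -2.355, 0.029]
force: [0.1, -0.9, 0.6]
opening: 0.752
```

Run:
```python
from h import *
s=bot.state();E=ext("wrist",s);w=capture("wrist")[:,:,::-1].copy()
print(s["tcp_pos"],s["ee_rot"],s["joint_positions"])
np.save("E6.npy",E[1])
cv2.imwrite("pics/c6.png",cv2.resize(w,(784,588),interpolation=cv2.INTER_CUBIC))
```

```text
[540.632  -4.014 342.813] [ 2.046 -2.355  0.029] [-0.13  -0.188  1.659 -0.029  1.671 -3.135]
```

View pics/c6.png

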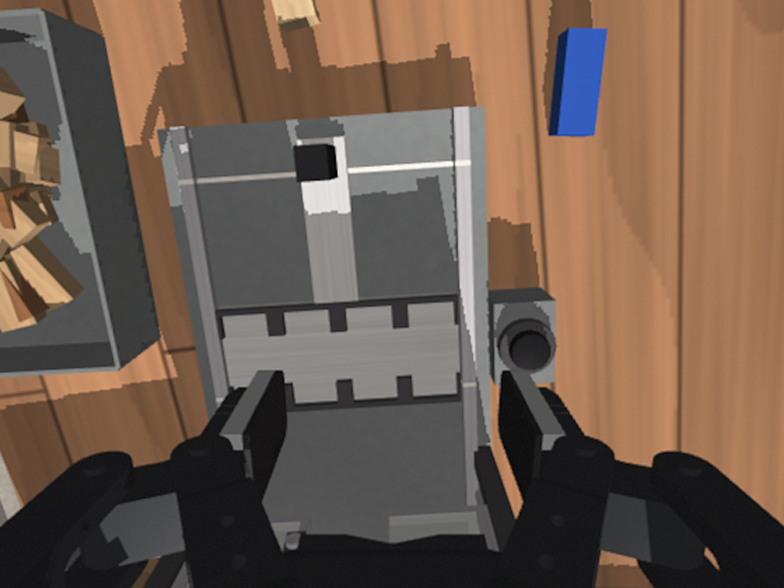

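```bash
python3 go.py 440 -242 230 150
python3 - <<'E'
from h import *
E=(ext("wrist")[0],np.load("E6.npy"))
k=560/784
def q(u,v,z):
    P=plane("wrist",((u+.5)*k-.5,(v+.5)*k-.5),z,E);p=(609,195.5,-.062);d=P[:2]-p[:2];c,s=np.cos(p[2]),np.sin(p[2])
    return P,np.array([c*d[0]+s*d[1],-s*d[0]+c*d[1]])
for nm,a in dict(gripL=(294,162,108),gripR=(335,162,108),gtop=(314,147,108),gbot=(315,180,108),jTL=(217,312,51),jTR=(460,297,51),jBR=(466,400,51),jBL=(226,412,51),markL=(184,182,35),markR=(455,165,35),button=(530,350,73)).items(): print(nm,*q(*a))
E
```

```text
tcp [540.293  -4.062 342.379] toolx -98.02662779922734 tz [-0.005 -0.028 -1.   ] t 8.25 F [ 0.779  0.802 -0.323] op 0.7516779989231588 q [-0.13  -0.188  1.66  -0.029  1.671 -3.135]
shift [24.629  6.597 11.955] turn 111.97337220077264
gripL [599.867 -80.025 108.   ] [   7.956 -275.562]
gripR [570.403 -75.895 108.   ] [ -21.707 -273.265]
gtop [583.631 -88.297 108.   ] [  -7.737 -284.824]
gbot [587.042 -65.362 108.   ] [  -5.752 -261.721]
jTL [703.925  37.617  51.   ] [ 104.525 -151.698]
jTR [485.447  54.086  51.   ] [-114.554 -148.797]
jBR [490.363 155.364  51.   ] [-115.922  -47.409]
jBL [718.079 136.107  51.   ] [112.55 -52.52]
markL [711.896 -78.442  35.   ] [ 119.671 -267.04 ]
markR [475.761 -59.869  35.   ] [-117.16  -263.134]
button [432.079 104.008  73.   ] [-170.913 -102.278]
```

>>> play_rows([
  [2,0.6,0,8,0.85],
  [4,1.2,0,16,0.85],
  [6,1.8,0,24.5,0.85],
  [9,2.4,0,33,0.85],
  [11,3,1,41,0.85],
  [13,3.6,2,49,0.85],
  [15,4.2,3,57,0.85],
  [17,4.8,5,65,0.85],
  [19,5.4,7,73,0.85],
  [21,6,9,81,0.85],
  [23,6.4,11,89,0.85],
  [24.6,6.6,12,97,0.85],
])

```text
time: 9.45
tcp_pos: [439.9, -242.6, 229.2]
ee_rot: [-0.421, -3.112, 0.043]
force: [0.6, -0.1, -0.2]
opening: 0.85
```

>>> play_rows([
  [0,0,0,8,0.85],
  [0,0,0,15,0.85],
  [0,0,0,15,0.85],
])

```text
time: 9.75
tcp_pos: [441.0, -242.4, 231.2]
ee_rot: [0.813, 3.029, -0.044]
force: [0.4, -0.5, -0.1]
opening: 0.849
```

```bash
python3 - <<'E'
from h import *
s=bot.state();E=ext("wrist",s);w=capture("wrist")[:,:,::-1].copy()
print(s["tcp_pos"],s["ee_rot"],s["joint_positions"])
np.save("E7.npy",E[1])
cv2.imwrite("pics/c7.png",cv2.resize(w,(784,588),interpolation=cv2.INTER_CUBIC))
E
python3 go.py 425 -242 6 150
```

```text
[ 441.007 -242.36   231.21 ] [ 0.813  3.029 -0.044] [-0.637 -0.253  1.897 -0.025  1.482 -1.681]
tcp [ 441.053 -242.268  231.283] toolx 150.08444606416637 tz [-0.002 -0.029 -1.   ] t 9.8 F [ 0.766 -0.248 -0.154] op 0.8505305495980249 q [-0.637 -0.253  1.897 -0.025  1.482 -1.683]
shift [ 1.681 -0.189 22.522] turn 0.08444606416637157
```

View pics/c7.png

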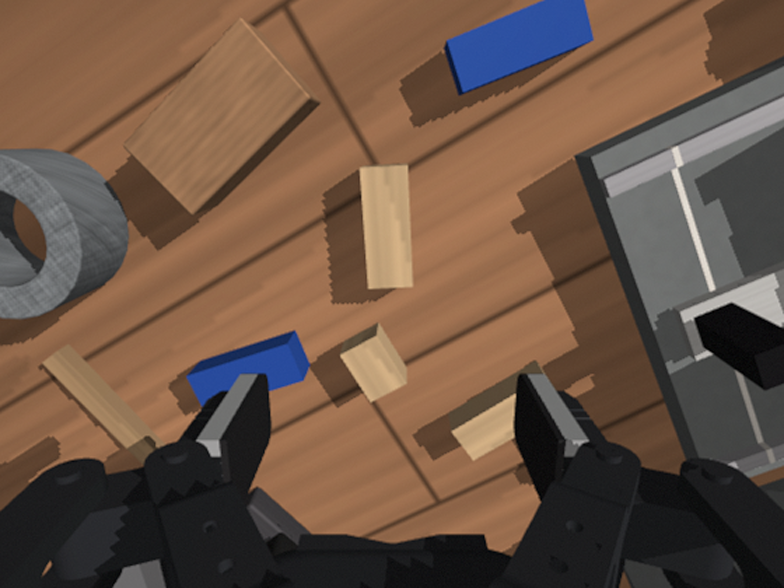

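Run:
```python
from h import *
E=(ext("wrist")[0],np.load("E7.npy"));k=560/784
P=[plane("wrist",((u+.5)*k-.5,(v+.5)*k-.5),28,E) for u,v in [(361,168),(408,165),(412,287),(367,289)]]
P=np.array(P);print(P)
c=P.mean(0);d=(P[0]+P[1]-P[2]-P[3])/2;print("c",c,np.linalg.norm(d),np.degrees(np.arctan2(d[1],d[0])),np.linalg.norm(P[0]-P[1]))
print("A scene pix",proj("scene",[c[0],c[1],28]))
```

```text
[[ 378.193 -236.153   28.   ]
 [ 392.083 -208.197   28.   ]
 [ 466.611 -247.097   28.   ]
 [ 452.072 -275.696   28.   ]]
c [ 422.24  -241.786   28.   ] 83.93155539423154 152.14048240855817 31.217033596065622
A scene pix [238.991 245.717]
```

```bash
python3 go.py 422.3 -241.8 7 152.1
```

```text
tcp [ 441.053 -242.268  231.283] toolx 150.08444606416637 tz [-0.002 -0.029 -1.   ] t 9.8 F [ 0.766 -0.248 -0.154] op 0.8505305495980249 q [-0.637 -0.253  1.897 -0.025  1.482 -1.683]
shift [ 1.923 -0.309 22.422] turn -2.0155539358336227
```

>>> play_rows([
  [0.6,-0.1,4,-1,0.8],
  [1.2,-0.2,8,-2,0.8],
  [1.9,-0.3,12.5,-2,0.8],
  [1.9,-0.3,17,-2,0.8],
  [1.9,-0.3,20,-2,0.8],
  [1.9,-0.3,22,-2,0.8],
  [1.9,-0.3,22.4,-2,0.8],
  [1.9,-0.3,22.4,-2,0.4],
  [1.9,-0.3,22.4,-2,0.1],
  [1.9,-0.3,22.4,-2,0.1],
  [1.9,-0.3,22.4,-2,0.1],
  [1.9,-0.3,22.4,-2,0.1],
])

```text
time: 11.0
tcp_pos: [423.8, -242.9, 9.2]
ee_rot: [0.76, 3.04, -0.047]
force: [0.4, -0.0, 6.3]
opening: 0.36
```

>>> play_rows([
  [0,0,-2,0,0.1],
  [0,0,-6,0,0.1],
  [0,0,-10.5,0,0.1],
  [0,0,-13,0,0.1],
  [0,0,-13,0,0.1],
])

```text
time: 11.5
tcp_pos: [425.2, -239.9, 142.6]
ee_rot: [0.758, 3.034, -0.051]
force: [1.4, -0.4, -0.2]
opening: 0.359
```

```bash
python3 - <<'E'
from h import *
p=(609,195.5,-.067)
for x in(-85.5,28.5): print(press(p,(x,-100,0)))
E
python3 go.py 510 150 140 86.1
```

```text
[516.997 101.449   0.   ]
[630.741  93.816   0.   ]
tcp [ 425.234 -239.886  142.633] toolx 151.94984073138613 tz [ 0.005 -0.035 -0.999] t 11.5 F [ 1.368 -0.442 -0.244] op 0.3586230046065452 q [-0.652 -0.227  2.026 -0.025  1.317 -1.727]
shift [10.856 38.381 -1.047] turn 65.84984073138614
```

```bash
python3 go.py 629 80 165 -94
```

```text
tcp [ 425.234 -239.886  142.633] toolx 151.94984073138613 tz [ 0.005 -0.035 -0.999] t 11.5 F [ 1.368 -0.442 -0.244] op 0.3586230046065452 q [-0.652 -0.227  2.026 -0.025  1.317 -1.727]
shift [-2.987 37.737 -3.237] turn -114.05015926861387
```

>>> play_rows([
  [0,2,-1,-8,0.1],
  [-0.3,4,-2,-16,0.1],
  [-0.5,7.5,-3.2,-24,0.1],
  [-0.8,11,-3.2,-32,0.1],
  [-1,14.5,-3.2,-40,0.1],
  [-1.3,18,-3.2,-48,0.1],
  [-1.6,21.5,-3.2,-56,0.1],
  [-2,25,-3.2,-64,0.1],
  [-2.3,28.5,-3.2,-72,0.1],
  [-2.6,32,-3.2,-80,0.1],
  [-2.8,35,-3.2,-88,0.1],
  [-3,37.7,-3.2,-96,0.1],
])

```text
time: 12.7
tcp_pos: [626.3, 82.8, 157.3]
ee_rot: [1.752, -2.583, 0.032]
force: [-0.3, -0.4, -1.1]
opening: 0.362
```

>>> play_rows([
  [0,0,0,-8,0.1],
  [0,0,0,-16,0.1],
  [0,0,0,-18,0.1],
  [0,0,0,-18,0.1],
])

```text
time: 13.1
tcp_pos: [625.7, 81.4, 157.4]
ee_rot: [2.125, -2.282, 0.027]
force: [-0.0, 0.1, -0.5]
opening: 0.36
```

```bash
python3 - <<'E'
from h import *
s=bot.state();E=ext("wrist",s);w=capture("wrist")[:,:,::-1].copy()
print(s["tcp_pos"],s["ee_rot"],s["joint_positions"],s["opening"],s["force"])
np.save("E8.npy",E[1])
cv2.imwrite("pics/c8.png",cv2.resize(w,(784,588),interpolation=cv2.INTER_CUBIC))
E
python3 go.py 629 80 165 -94
```

```text
[625.679  81.376 157.409] [ 2.125 -2.282  0.027] [ 0.024  0.127  1.66  -0.029  1.361 -3.04 ] 0.3604337266097976 [-0.024  0.124 -0.491]
tcp [625.786  81.264 157.68 ] toolx -94.12179580227568 tz [-0.005 -0.029 -1.   ] t 13.15 F [-0.121  0.419 -1.007] op 0.3590735681871437 q [ 0.024  0.127  1.66  -0.029  1.361 -3.04 ]
shift [ 0.124 -0.327 -0.73 ] turn -0.12179580227569886
```

View pics/c8.png

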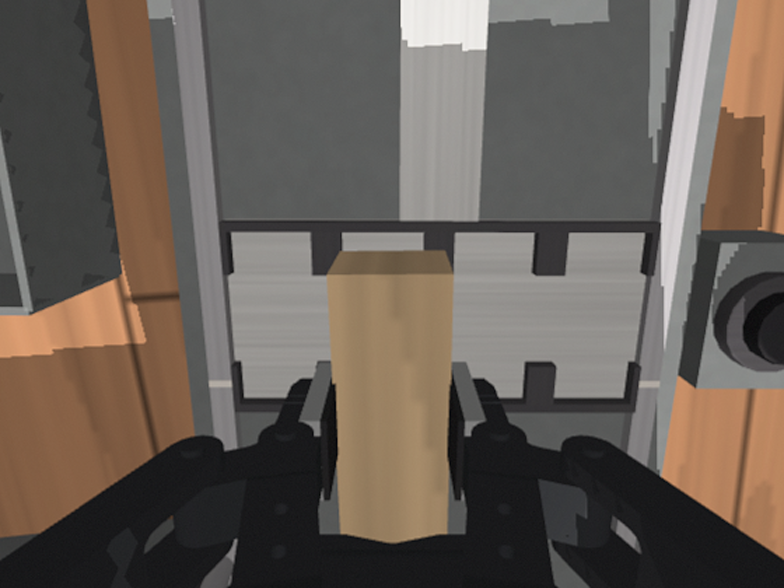

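Run:
```python
from h import *
E=(ext("wrist")[0],np.load("E8.npy"));k=560/784
f=lambda u,v,z:plane("wrist",((u+.5)*k-.5,(v+.5)*k-.5),z,E)
a,b=f(222,221,51),f(659,221,51);c,d=f(242,406,51),f(635,406,51)
print(a,b,np.linalg.norm(a-b),np.degrees(np.arctan2((a-b)[1],(a-b)[0])));print(c,d,np.linalg.norm(c-d),np.linalg.norm(a-c))
print("jig c",(a+b+c+d)/4)
print("rib centres",f(311,240,51),f(340,240,51),f(424,240,51),f(453,240,51))
l,r=f(331,275,176),f(452,275,176);print("blank front",l,r,np.linalg.norm(l-r),(l+r)/2)
print("pressmark",f(220,383,44),f(648,382,44))
```

```text
[704.387  36.542  51.   ] [488.85   51.828  51.   ] 216.07797676481186 -4.056624635373988
[709.292 136.847  51.   ] [495.303 152.306  51.   ] 214.54665051384225 100.42442166680523
jig c [599.458  94.381  51.   ]
rib centres [661.643  49.033  51.   ] [647.222  50.058  51.   ] [605.418  53.028  51.   ] [590.976  54.054  51.   ]
blank front [636.512  40.634 176.   ] [605.793  42.824 176.   ] 30.797745914632678 [621.152  41.729 176.   ]
pressmark [721.871 125.543  44.   ] [485.42  141.979  44.   ]
```

```bash
python3 go.py 629.6 90.4 54 -94.1
```

```text
tcp [625.786  81.264 157.68 ] toolx -94.12179580227568 tz [-0.005 -0.029 -1.   ] t 13.15 F [-0.121  0.419 -1.007] op 0.3590735681871437 q [ 0.024  0.127  1.66  -0.029  1.361 -3.04 ]
shift [-1.237 -0.347 10.336] turn -0.021795802275676124
```

>>> play_rows([
  [-0.6,-0.2,2,0,0.1],
  [-1.2,-0.35,4.5,0,0.1],
  [-1.2,-0.35,7,0,0.1],
  [-1.2,-0.35,9,0,0.1],
  [-1.2,-0.35,9.8,0,0.1],
  [-1.2,-0.35,10.1,0,0.1],
  [-1.2,-0.35,10.1,0,0.1],
])

```text
time: 13.85
tcp_pos: [630.9, 90.0, 58.2]
ee_rot: [2.126, -2.284, 0.03]
force: [1.2, -0.8, -0.4]
opening: 0.356
```

```bash
python3 go.py 629.6 90.4 54 -94.1
```

```text
tcp [630.853  90.044  58.234] toolx -94.1031096107429 tz [-0.003 -0.028 -1.   ] t 13.85 F [ 1.238 -0.775 -0.357] op 0.356262196446774 q [ 0.038  0.245  1.704 -0.03   1.196 -3.021]
shift [-0.039  0.127  0.422] turn -0.003109610742910718
```

>>> play_rows([
  [0,0.1,0.3,0,0.1],
  [0,0.1,0.5,0,0.1],
  [0,0.1,0.6,0,0.1],
  [0,0.1,0.6,0,0.1],
])

```text
time: 14.25
tcp_pos: [630.5, 89.9, 53.8]
ee_rot: [2.127, -2.284, 0.031]
force: [-1.9, -1.1, 4.6]
opening: 0.358
```

Contact (4.6 N). Release and rise.

>>> play_rows([
  [0,0,0,0,0.42],
  [0,0,0,0,0.5],
  [0,0,0,0,0.52],
  [0,0,-2,0,0.52],
  [0,0,-6,0,0.55],
  [0,0,-10,0,0.7],
  [0,0,-14,0,0.8],
  [0,0,-14,0,0.8],
])

```text
time: 15.05
tcp_pos: [634.0, 94.3, 200.3]
ee_rot: [2.133, -2.291, 0.043]
force: [0.3, -0.4, 1.0]
opening: 0.798
```

```bash
python3 - <<'E'
from h import *
s=bot.state();E=ext("wrist",s);w=capture("wrist")[:,:,::-1].copy()
print(s["tcp_pos"],s["joint_positions"])
d=capture("side")[:,:,::-1];a=capture("scene")[:,:,::-1]
cv2.imwrite("pics/c9.png",np.hstack([w[120:420,60:480],cv2.resize(a[200:300,220:340],(360,300),interpolation=cv2.INTER_CUBIC)]))
E
python3 go.py 590 -215 200 96
```

```text
[633.969  94.339 200.286] [ 0.044  0.106  1.609 -0.029  1.417 -3.022]
tcp [629.679  94.011 191.295] toolx -94.07744215222276 tz [-0.004 -0.028 -1.   ] t 15.2 F [ 0.136  0.492 -1.26 ] op 0.7993583630478189 q [ 0.044  0.112  1.618 -0.029  1.417 -3.022]
shift [31.117  1.761  0.024] turn 169.92255784777723
```

View pics/c9.png

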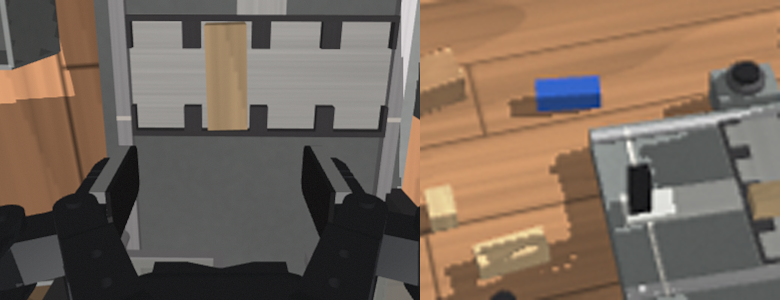

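>>> play_rows([
  [1,0,-2,8,0.85],
  [4,0,-4,16,0.85],
  [7,0,-4,24.5,0.85],
  [10,0,-4,33,0.85],
  [13,0.5,-4,41,0.85],
  [16,0.8,-4,49,0.85],
  [19,1,-4,57,0.85],
  [22,1.2,-4,65,0.85],
  [25,1.5,-4,73,0.85],
  [28,1.8,-3,81,0.85],
  [30,1.8,-1,89,0.85],
  [31,1.8,0,97,0.85],
])

```text
time: 16.4
tcp_pos: [587.8, -214.9, 196.0]
ee_rot: [-0.315, -3.119, 0.042]
force: [-0.3, 0.0, -0.9]
opening: 0.846
```

>>> play_rows([
  [0,0,0,8,0.85],
  [0,0,0,16,0.85],
  [0,0,0,24.5,0.85],
  [0,0,0,33,0.85],
  [0,0,0,41,0.85],
  [0,0,0,49,0.85],
  [0,0,0,57,0.85],
  [0,0,0,65,0.85],
  [0,0,0,73,0.85],
  [0,0,0,73,0.85],
])

```text
time: 17.4
tcp_pos: [588.8, -213.3, 197.8]
ee_rot: [2.095, 2.324, -0.038]
force: [-0.3, -0.9, 0.1]
opening: 0.848
```

Run:
```python
from h import *
s=bot.state();E=ext("wrist",s);w=capture("wrist")[:,:,::-1].copy()
print(s["tcp_pos"],s["joint_positions"])
np.save("E10.npy",E[1])
cv2.imwrite("pics/c10.png",cv2.resize(w,(784,588),interpolation=cv2.INTER_CUBIC))
```

```text
[ 588.787 -213.286  197.815] [-0.454  0.076  1.645 -0.027  1.415 -0.554]
```

View pics/c10.png

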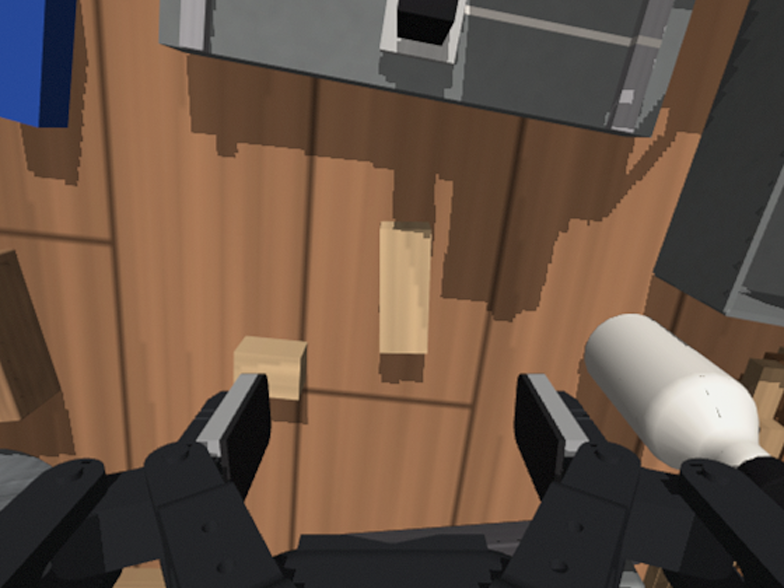

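```bash
python3 - <<'E'
from h import *
E=(ext("wrist")[0],np.load("E10.npy"));k=560/784
P=np.array([plane("wrist",((u+.5)*k-.5,(v+.5)*k-.5),28,E) for u,v in [(380,222),(431,222),(427,353),(380,353)]]);print(P)
c=P.mean(0);d=(P[0]+P[1]-P[2]-P[3])/2;a=np.degrees(np.arctan2(d[1],d[0]));print("c",c,np.linalg.norm(d),a,np.linalg.norm(P[2]-P[3]))
E
python3 go.py 586 -213 7 96
```

```text
[[ 575.64  -190.74    28.   ]
 [ 606.897 -187.422   28.   ]
 [ 615.495 -275.194   28.   ]
 [ 584.164 -278.606   28.   ]]
c [ 595.549 -232.99    28.   ] 88.23529731395098 95.5676433983182 31.517061164899076
tcp [ 588.992 -213.323  198.261] toolx 96.08268671546796 tz [-0.006 -0.027 -1.   ] t 17.45 F [0.43  0.868 0.115] op 0.8495691281289556 q [-0.454  0.076  1.644 -0.027  1.415 -0.556]
shift [ 0.558 -0.118 19.12 ] turn 0.08268671546795758
```

```bash
python3 go.py 595.6 -234.8 7.5 95.6
```

```text
tcp [ 588.992 -213.323  198.261] toolx 96.08268671546796 tz [-0.006 -0.027 -1.   ] t 17.45 F [0.43  0.868 0.115] op 0.8495691281289556 q [-0.454  0.076  1.644 -0.027  1.415 -0.556]
shift [-1.712  0.606 19.122] turn 0.48268671546796327
```

>>> play_rows([
  [-0.6,0.2,3.5,0.5,0.8],
  [-1.2,0.4,7.5,0.5,0.8],
  [-1.7,0.6,12,0.5,0.8],
  [-1.7,0.6,15.5,0.5,0.8],
  [-1.7,0.6,18,0.5,0.8],
  [-1.7,0.6,19.1,0.5,0.8],
  [-1.7,0.6,19.1,0.5,0.8],
  [-1.7,0.6,19.1,0.5,0.4],
  [-1.7,0.6,19.1,0.5,0.1],
  [-1.7,0.6,19.1,0.5,0.1],
  [-1.7,0.6,19.1,0.5,0.1],
  [-1.7,0.6,19.1,0.5,0.1],
])

```text
time: 18.65
tcp_pos: [598.9, -236.3, 12.9]
ee_rot: [2.099, 2.308, -0.034]
force: [-0.7, 0.2, 6.0]
opening: 0.354
```

>>> play_rows([
  [0,0,-2,0,0.1],
  [0,0,-6,0,0.1],
  [0,0,-10.5,0,0.1],
  [0,0,-15,0,0.1],
  [0,0,-15,0,0.1],
])

```text
time: 19.15
tcp_pos: [601.9, -233.2, 170.0]
ee_rot: [2.092, 2.3, -0.029]
force: [0.7, -0.5, 0.5]
opening: 0.359
```

```bash
python3 go.py 515 85 170 85.9
```

```text
tcp [ 601.918 -233.192  169.989] toolx 95.42435935427052 tz [ 0.011 -0.035 -0.999] t 19.15 F [ 0.692 -0.549  0.52 ] op 0.35871476340009356 q [-0.473  0.129  1.636 -0.027  1.351 -0.562]
shift [32.477 -5.636 -1.224] turn 9.52435935427053
```

>>> play_rows([
  [3,-0.5,-0.5,1,0.1],
  [7,-1.2,-1.2,2,0.1],
  [11,-2,-1.2,3,0.1],
  [15,-2.7,-1.2,4.5,0.1],
  [19,-3.4,-1.2,6,0.1],
  [23,-4.1,-1.2,7.5,0.1],
  [27,-4.8,-1.2,8.5,0.1],
  [30,-5.3,-1.2,9.5,0.1],
  [32,-5.6,-1.2,9.5,0.1],
  [32.5,-5.6,-1.2,9.5,0.1],
  [32.5,-5.6,-1.2,9.5,0.1],
])

```text
time: 20.25
tcp_pos: [510.9, 87.5, 162.9]
ee_rot: [2.284, 2.13, -0.035]
force: [-1.0, 0.6, -0.5]
opening: 0.353
```

```bash
python3 go.py 515.2 99 62 85.9
```

```text
tcp [510.861  87.53  162.922] toolx 86.00484983142988 tz [-0.003 -0.029 -1.   ] t 20.25 F [-0.99   0.595 -0.47 ] op 0.3531570682136449 q [ 0.042 -0.147  1.922 -0.029  1.371  0.117]
shift [ 1.467  0.367 10.053] turn 0.10484983142987403
```

>>> play_rows([
  [0.7,0.2,2,0,0.1],
  [1.4,0.4,4.5,0,0.1],
  [1.4,0.4,7,0,0.1],
  [1.4,0.4,9,0,0.1],
  [1.4,0.4,9.8,0,0.1],
  [1.4,0.4,9.8,0,0.1],
  [1.4,0.4,9.8,0,0.1],
])

```text
time: 20.95
tcp_pos: [516.8, 97.5, 65.9]
ee_rot: [2.285, 2.126, -0.032]
force: [0.3, 0.1, -1.1]
opening: 0.358
```

```bash
python3 go.py 515.2 99 56 85.9
```

```text
tcp [516.793  97.53   65.887] toolx 85.87566595584569 tz [-0.001 -0.029 -1.   ] t 20.95 F [ 0.325  0.058 -1.136] op 0.35842817839476576 q [ 0.06  -0.014  1.972 -0.031  1.187  0.144]
shift [ 0.163 -0.17   0.984] turn -0.024334044154329604
```

>>> play_rows([
  [0.1,-0.1,0.4,0,0.1],
  [0.1,-0.1,0.7,0,0.1],
  [0.1,-0.1,0.9,0,0.1],
  [0.1,-0.1,0.9,0,0.1],
])

```text
time: 21.35
tcp_pos: [515.0, 99.0, 56.1]
ee_rot: [2.285, 2.128, -0.033]
force: [0.4, 0.1, -1.2]
opening: 0.358
```

>>> play_rows([
  [0,0,0.2,0,0.1],
  [0,0,0.35,0,0.1],
  [0,0,0.35,0,0.1],
])

```text
time: 21.65
tcp_pos: [515.2, 99.0, 55.8]
ee_rot: [2.286, 2.129, -0.036]
force: [-10.3, 0.3, 18.9]
opening: 0.356
```

>>> play_rows([
  [0,0,-0.25,0,0.1],
  [0,0,-0.25,0,0.42],
  [0,0,-0.25,0,0.5],
  [0,0,-0.25,0,0.52],
  [0,0,-2,0,0.52],
  [0,0,-6,0,0.55],
  [0,0,-10,0,0.7],
  [0,0,-14,0,0.8],
  [0,0,-14,0,0.8],
])

```text
time: 22.55
tcp_pos: [519.2, 103.2, 199.7]
ee_rot: [2.279, 2.123, -0.019]
force: [0.7, -0.5, 0.6]
opening: 0.801
```

```bash
python3 go.py 585 -20 250 85.9
```

```text
tcp [519.159 103.187 199.73 ] toolx 85.91296416093451 tz [ 0.009 -0.028 -1.   ] t 22.55 F [ 0.735 -0.503  0.574] op 0.8007846767493655 q [ 0.071 -0.159  1.87  -0.029  1.423  0.146]
shift [-11.949   7.499  -4.622] turn 0.012964160934501479
```

```bash
python3 go.py 615 10 250 176
```

```text
tcp [519.159 103.187 199.73 ] toolx 85.91296416093451 tz [ 0.009 -0.028 -1.   ] t 22.55 F [ 0.735 -0.503  0.574] op 0.8007846767493655 q [ 0.071 -0.159  1.87  -0.029  1.423  0.146]
shift [-8.744 10.278 -4.676] turn -90.08703583906549
```

>>> play_rows([
  [-2,1,-3,-8,0.4],
  [-4,2,-4.7,-16.5,0.1],
  [-6,3,-4.7,-25,0],
  [-8,4,-4.7,-33.5,0],
  [-8.7,5,-4.7,-42,0],
  [-8.7,6,-4.7,-50.5,0],
  [-8.7,7,-4.7,-59,0],
  [-8.7,8,-4.7,-67.5,0],
  [-8.7,9,-4.7,-76,0],
  [-8.7,10.3,-4.7,-84,0],
  [-8.7,10.3,-4.7,-90,0],
  [-8.7,10.3,-4.7,-90,0],
])

```text
time: 23.75
tcp_pos: [611.9, 10.0, 240.4]
ee_rot: [-0.112, -3.135, 0.045]
force: [-0.1, -0.1, 0.2]
opening: 0.001
```

Run:
```python
from h import *
s=bot.state();E=ext("wrist",s);w=capture("wrist")[:,:,::-1].copy()
print(s["tcp_pos"],s["joint_positions"],s["opening"])
np.save("E11.npy",E[1])
cv2.imwrite("pics/c11.png",cv2.resize(w,(784,588),interpolation=cv2.INTER_CUBIC))
```

```text
[611.86    9.997 240.366] [-0.092  0.021  1.631 -0.029  1.492 -1.589] 0.0013318994468751154
```

View pics/c11.png

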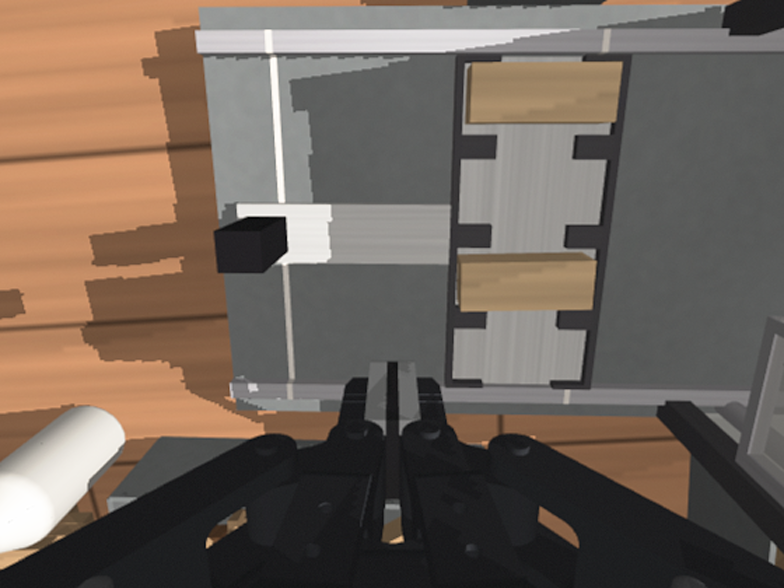

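```bash
python3 go.py 582.6 -145 62 175.9;  python3 - <<'E'
from h import *
E=(ext("wrist")[0],np.load("E11.npy"));k=560/784
f=lambda u,v,z:plane("wrist",((u+.5)*k-.5,(v+.5)*k-.5),z,E)
o=np.array([603.6,133.8]);a=-.0708
def q(P): d=P[:2]-o;return np.array([np.cos(a)*d[0]+np.sin(a)*d[1],-np.sin(a)*d[0]+np.cos(a)*d[1]-60])
for nm,t in dict(B1=(471,63,71),B2=(622,62,71),B3=(615,123,71),B4=(468,122,71),A1=(461,254,71),A2=(596,262,71),A3=(593,310,71),A4=(458,307,71),mk1=(606,40,44),mk2=(567,397,44),lm=(283,260,35)).items(): print(nm,f(*t),q(f(*t)))
E
```

```text
tcp [611.741  10.064 240.609] toolx 175.79523485390314 tz [-0.005 -0.028 -1.   ] t 23.8 F [-0.039  0.539  0.141] op -0.00043005659316425567 q [-0.092  0.02   1.631 -0.029  1.493 -1.587]
shift [  1.724 -15.161  18.306] turn -0.1047651460968666
B1 [495.668  58.782  71.   ] [-102.355 -142.465]
B2 [501.468 142.772  71.   ] [-102.511  -58.275]
B3 [533.736 140.609  71.   ] [-70.171 -58.151]
B4 [527.087  56.202  71.   ] [ -70.832 -142.816]
A1 [605.049  49.619  71.   ] [   7.4   -143.868]
A2 [615.582 133.234  71.   ] [ 11.992 -59.717]
A3 [647.111 132.662  71.   ] [ 43.483 -58.057]
A4 [639.762  46.565  71.   ] [  42.242 -144.458]
mk1 [485.341 143.233  44.   ] [-118.63   -58.956]
mk2 [723.007 126.275  44.   ] [119.641 -59.06 ]
lm [608.954 -72.426  35.   ] [  19.929 -265.331]
```

>>> play_rows([
  [0.6,-5,0,0,0],
  [1.2,-10,0,0,0],
  [1.7,-14.5,0,0,0],
  [1.7,-15.5,3,0,0],
  [1.7,-15.5,7,0,0],
  [1.7,-15.5,11,0,0],
  [1.7,-15.5,15,0,0],
  [1.7,-15.5,17,0,0],
  [1.7,-15.5,18.3,0,0],
  [1.7,-15.5,18.3,0,0],
])

```text
time: 24.8
tcp_pos: [582.0, -147.9, 61.1]
ee_rot: [-0.113, -3.134, 0.043]
force: [0.6, 0.7, 0.6]
opening: 0.002
```

```bash
python3 go.py 584.5 -118 62 175.9
```

```text
tcp [ 581.961 -147.924   61.086] toolx 175.85132271682485 tz [-0.007 -0.027 -1.   ] t 24.8 F [0.63  0.676 0.599] op 0.0018496999010806313 q [-0.36   0.158  1.799 -0.03   1.181 -1.847]
shift [-0.036  2.999 -0.174] turn -0.0486772831751523
```

>>> play_rows([
  [0,1,0,0,0],
  [0,2,0,0,0],
  [0,2.5,0,0,0],
  [0,2.5,0,0,0],
])

```text
time: 25.2
tcp_pos: [586.1, -122.6, 63.9]
ee_rot: [0.11, 3.139, -0.046]
force: [-0.0, -0.1, 0.7]
opening: 0.0
```

>>> play_rows([
  [0,0.5,0,0,0],
  [0,1,0,0,0],
  [0,1.5,0,0,0],
  [0,1.5,0,0,0],
])

```text
time: 25.6
tcp_pos: [587.8, -110.1, 64.3]
ee_rot: [0.112, 3.138, -0.05]
force: [-0.4, -4.5, 4.9]
opening: 0.001
```

>>> play_rows([
  [0,0.4,0,0,0],
  [0,1.2,0,0,0],
  [0,2.2,0,0,0],
  [0,3.4,0,0,0],
  [0,4.6,0,0,0],
  [0,5.8,0,0,0],
  [0,7,0,0,0],
  [0,8.2,0,0,0],
  [0,9.4,0,0,0],
  [0,10.4,0,0,0],
  [0,11,0,0,0],
  [0,11.3,0,0,0],
])

```text
time: 26.8
tcp_pos: [598.5, 0.6, 64.3]
ee_rot: [0.112, 3.132, -0.056]
force: [-1.6, -14.4, 14.9]
opening: 0.002
```

```bash
cat > q.py <<'E'
from h import *
s=bot.state();o=np.array([603.6,133.8]);a=-.0708;d=s["tcp_pos"][:2]-o
print("press x,y,z of tcp",np.cos(a)*d[0]+np.sin(a)*d[1],-np.sin(a)*d[0]+np.cos(a)*d[1]-60,s["tcp_pos"][2],"F",s["force"],s["time"])
E
python3 q.py
```

```text
press x,y,z of tcp 4.355307505017829 -193.26875861193705 64.28266877564532 F [ -1.559 -14.426  14.926] 26.8
```

>>> play_rows([
  [0,-1,0,0,0],
  [0.3,-1.5,-1,0,0],
  [0.4,-1.5,-2.2,0,0],
  [0.4,-1.5,-2.2,0,0],
  [0.4,-0.5,-2.2,0,0],
  [0.4,0.5,-2.2,0,0],
  [0.4,1.3,-2.2,0,0],
  [0.4,2,-2.2,0,0],
  [0.4,2,-2.2,0,0],
])

```text
time: 27.7
tcp_pos: [591.8, 25.7, 80.1]
ee_rot: [-0.109, -3.137, 0.046]
force: [-0.8, -1.2, 0.9]
opening: -0.002
```

```bash
python3 q.py
```

```text
press x,y,z of tcp -4.095322573338306 -168.6132122350505 80.13934637224354 F [-0.814 -1.17   0.943] 27.7
```

>>> play_rows([
  [-0.2,0.4,0,0,0],
  [-0.3,1,0,0,0],
  [-0.3,2,0,0,0],
  [-0.3,3,0,0,0],
  [-0.3,3.5,0,0,0],
  [-0.3,3.5,0,0,0],
])

```text
time: 28.3
tcp_pos: [598.0, 59.3, 80.1]
ee_rot: [-0.111, -3.138, 0.048]
force: [-0.3, -3.9, 3.1]
opening: -0.0
```

```bash
python3 q.py
python3 - <<'E'
from h import *
s=bot.state();E=ext("scene");im=capture("scene")
o=np.array([603.6,133.8]);a=-.0708
def w(P): return np.array([o[0]+np.cos(a)*P[0]-np.sin(a)*(P[1]+60),o[1]+np.sin(a)*P[0]+np.cos(a)*(P[1]+60),P[2]])
# profile along the jig's centre-right lane: jig -y rib (dark) at x=60, z=51, versus empty bed/plate
for x in (57,85):
  for y in range(-110,80,6):
    u,v=proj("scene",w((x,y,51)),E); c=im[int(round(v)),int(round(u))]; print(y,c,end=" ")
  print()
E
```

```text
press x,y,z of tcp -0.34867454227024375 -134.72939135000098 80.10533730853196 F [-0.29  -3.885  3.054] 28.3
-110 [86 89 88] -104 [85 88 87] -98 [86 89 88] -92 [85 89 87] -86 [85 88 86] -80 [84 87 87] -74 [84 86 86] -68 [138 137 130] -62 [125 125 121] -56 [84 88 86] -50 [86 89 88] -44 [86 90 88] -38 [86 89 88] -32 [86 89 88] -26 [86 88 87] -20 [87 88 89] -14 [86 89 89] -8 [85 88 87] -2 [86 89 89] 4 [86 89 87] 10 [100 101  99] 16 [78 79 79] 22 [81 75 68] 28 [76 72 66] 34 [65 63 62] 40 [55 54 57] 46 [93 94 95] 52 [51 52 52] 58 [45 45 45] 64 [58 57 58] 70 [58 57 59] 76 [55 55 57] 
-110 [85 88 87] -104 [86 90 88] -98 [85 87 87] -92 [84 87 86] -86 [85 88 86] -80 [85 88 87] -74 [83 86 84] -68 [129 129 125] -62 [124 124 120] -56 [82 85 84] -50 [85 87 86] -44 [82 86 85] -38 [85 88 87] -32 [84 87 87] -26 [86 88 87] -20 [86 88 88] -14 [85 87 87] -8 [84 87 86] -2 [85 88 87] 4 [86 89 88] 10 [88 91 90] 16 [63 62 62] 22 [64 63 62] 28 [146 147 143] 34 [72 71 71] 40 [42 43 45] 46 [57 56 57] 52 [59 58 59] 58 [58 57 58] 64 [130 131 127] 70 [138 140 136] 76 [148 151 144]
```

>>> play_rows([
  [0,0.4,0,0,0],
  [0,1,0,0,0],
  [0,1.8,0,0,0],
  [0,2.8,0,0,0],
  [0,3.4,0,0,0],
  [0,3.8,0,0,0],
  [0,4,0,0,0],
  [0,4,0,0,0],
])

```text
time: 29.15
tcp_pos: [601.5, 97.9, 80.0]
ee_rot: [0.112, 3.139, -0.051]
force: [-0.5, -8.9, 8.2]
opening: -0.004
```

```bash
python3 q.py
cat > prof.py <<'E'
from h import *
o=np.array([603.6,133.8]);a=-.0708
def w(P): return np.array([o[0]+np.cos(a)*P[0]-np.sin(a)*(P[1]+60),o[1]+np.sin(a)*P[0]+np.cos(a)*(P[1]+60),P[2]])
def prof(n,im,E,x,z,ys):
  g=cv2.cvtColor(im,cv2.COLOR_RGB2GRAY);uv=np.array([proj(n,w((x,y,z)),E) for y in ys],np.float32)
  return cv2.remap(g,uv[None,:,0].copy(),uv[None,:,1].copy(),cv2.INTER_LINEAR)[0]
E
python3 - <<'E'
from prof import *
im=capture("scene");E=ext("scene");ys=np.arange(-70,90,3)
for x,z in((80,51),(60,51),(17,46)):
  print(x,[(int(y),int(g)) for y,g in zip(ys if x!=17 else ys-70,prof("scene",im,E,x,z,ys if x!=17 else ys-70))])
E
```

```text
press x,y,z of tcp 0.41600325365465407 -95.98397590924407 80.0226042413961 F [-0.504 -8.869  8.201] 29.15
80 [(-70, 89), (-67, 137), (-64, 139), (-61, 107), (-58, 86), (-55, 85), (-52, 86), (-49, 86), (-46, 86), (-43, 87), (-40, 87), (-37, 86), (-34, 86), (-31, 87), (-28, 87), (-25, 87), (-22, 87), (-19, 87), (-16, 88), (-13, 88), (-10, 88), (-7, 87), (-4, 87), (-1, 88), (2, 88), (5, 88), (8, 87), (11, 89), (14, 88), (17, 88), (20, 88), (23, 88), (26, 88), (29, 89), (32, 91), (35, 77), (38, 57), (41, 46), (44, 45), (47, 52), (50, 56), (53, 58), (56, 59), (59, 58), (62, 56), (65, 88), (68, 121), (71, 138), (74, 135), (77, 144), (80, 149), (83, 149), (86, 146), (89, 145)]
60 [(-70, 93), (-67, 127), (-64, 126), (-61, 103), (-58, 89), (-55, 86), (-52, 87), (-49, 87), (-46, 87), (-43, 87), (-40, 88), (-37, 87), (-34, 88), (-31, 87), (-28, 87), (-25, 87), (-22, 88), (-19, 88), (-16, 88), (-13, 88), (-10, 87), (-7, 87), (-4, 87), (-1, 87), (2, 87), (5, 87), (8, 88), (11, 88), (14, 88), (17, 88), (20, 88), (23, 89), (26, 90), (29, 90), (32, 90), (35, 89), (38, 89), (41, 91), (44, 92), (47, 73), (50, 56), (53, 47), (56, 47), (59, 54), (62, 57), (65, 58), (68, 59), (71, 58), (74, 58), (77, 56), (80, 69), (83, 97), (86, 127), (89, 138)]
17 [(-140, 91), (-137, 91), (-134, 91), (-131, 91), (-128, 91), (-125, 90), (-122, 89), (-119, 89), (-116, 90), (-113, 89), (-110, 88), (-107, 88), (-104, 88), (-101, 88), (-98, 88), (-95, 88), (-92, 94), (-89, 114), (-86, 131), (-83, 123), (-80, 69), (-77, 42), (-74, 41), (-71, 41), (-68, 36), (-65, 30), (-62, 23), (-59, 33), (-56, 58), (-53, 94), (-50, 133), (-47, 139), (-44, 140), (-41, 139), (-38, 139), (-35, 139), (-32, 139), (-29, 139), (-26, 139), (-23, 139), (-20, 139), (-17, 140), (-14, 140), (-11, 140), (-8, 139), (-5, 139), (-2, 140), (1, 140), (4, 140), (7, 140), (10, 139), (13, 140), (16, 140), (19, 140)]
```

>>> play_rows([
  [0,0.3,0,0,0],
  [0,0.6,0,0,0],
  [0,0.9,0,0,0],
  [0,0.9,0,0,0],
])

```text
time: 29.6
tcp_pos: [602.3, 106.6, 80.0]
ee_rot: [0.112, 3.138, -0.051]
force: [-1.5, -9.7, 9.2]
opening: -0.001
```

```bash
python3 q.py
python3 - <<'E'
from prof import *
for n in("scene","side"):
  im=capture(n);E=ext(n);ys=np.arange(-100,-30,2)
  for x,z in((17,45),(-17,45)):
    print(n,x,[(int(y),int(g)) for y,g in zip(ys,prof(n,im,E,x,z,ys))])
  print(n,"mark",[(int(y),int(g)) for y,g in zip(ys[10:30],prof(n,im,E,60,35,ys[10:30]))])
E
```

```text
press x,y,z of tcp 0.6012791888330491 -87.18359308921805 79.98759189178112 F [-1.484 -9.692  9.156] 29.6
scene 17 [(-100, 88), (-98, 88), (-96, 89), (-94, 89), (-92, 89), (-90, 89), (-88, 89), (-86, 90), (-84, 93), (-82, 103), (-80, 115), (-78, 127), (-76, 138), (-74, 120), (-72, 100), (-70, 73), (-68, 53), (-66, 45), (-64, 40), (-62, 34), (-60, 28), (-58, 21), (-56, 29), (-54, 39), (-52, 47), (-50, 53), (-48, 54), (-46, 60), (-44, 98), (-42, 132), (-40, 137), (-38, 141), (-36, 140), (-34, 139), (-32, 139)]
scene -17 [(-100, 90), (-98, 89), (-96, 88), (-94, 89), (-92, 89), (-90, 89), (-88, 89), (-86, 89), (-84, 90), (-82, 92), (-80, 90), (-78, 85), (-76, 84), (-74, 83), (-72, 91), (-70, 99), (-68, 78), (-66, 58), (-64, 40), (-62, 26), (-60, 27), (-58, 27), (-56, 27), (-54, 28), (-52, 31), (-50, 31), (-48, 31), (-46, 31), (-44, 31), (-42, 31), (-40, 30), (-38, 30), (-36, 30), (-34, 28), (-32, 26)]
scene mark [(-80, 87), (-78, 86), (-76, 86), (-74, 86), (-72, 86), (-70, 86), (-68, 85), (-66, 83), (-64, 99), (-62, 122), (-60, 126), (-58, 123), (-56, 106), (-54, 90), (-52, 88), (-50, 86)
[... 415 characters left out ...]
 134), (-36, 134), (-34, 134), (-32, 135)]
side -17 [(-100, 88), (-98, 88), (-96, 87), (-94, 86), (-92, 85), (-90, 85), (-88, 86), (-86, 94), (-84, 110), (-82, 115), (-80, 104), (-78, 92), (-76, 89), (-74, 88), (-72, 88), (-70, 88), (-68, 88), (-66, 87), (-64, 88), (-62, 93), (-60, 107), (-58, 124), (-56, 133), (-54, 134), (-52, 135), (-50, 135), (-48, 135), (-46, 135), (-44, 134), (-42, 135), (-40, 135), (-38, 135), (-36, 134), (-34, 134), (-32, 134)]
side mark [(-80, 86), (-78, 86), (-76, 87), (-74, 87), (-72, 86), (-70, 85), (-68, 92), (-66, 108), (-64, 122), (-62, 131), (-60, 134), (-58, 133), (-56, 132), (-54, 132), (-52, 131), (-50, 131), (-48, 131), (-46, 132), (-44, 131), (-42, 132)]
```

>>> play_rows([
  [0,-0.8,0,0,0],
  [0,-2.5,-1,0,0],
  [0,-5,-4,0,0],
  [0,-7,-8,-8,0],
  [0,-7,-13,-16,0.2],
  [0,-7,-18,-24.5,0.4],
  [0,-7,-23,-33,0.62],
  [0,-6,-28,-41,0.62],
  [0,-5,-33,-49,0.62],
  [0,-3,-34,-57,0.62],
  [0,-1,-34,-65,0.62],
  [0,1,-34,-73,0.62],
])

```text
time: 30.9
tcp_pos: [602.5, 128.4, 418.7]
ee_rot: [1.775, -2.571, 0.034]
force: [-0.1, -0.1, -0.4]
opening: 0.621
```

```bash
python3 - <<'E'
from h import *
E=ext("wrist",dict(ee_rot=np.array([-2.139,2.288,-.010]),tcp_pos=np.array([638.6,187.9,391.3])))
k=plane("wrist",(287.5,223.5),321,E);print("knob",k,plane("wrist",(287.5,223.5),318,E))
from prof import w; print(w((26,-4,321)),w((30,-4,321)))
E
python3 go.py 636 160 400 -94.06
```

```text
knob [632.593 187.29  321.   ] [632.628 188.309 318.   ]
[633.496 187.82  321.   ] [637.486 187.537 321.   ]
tcp [602.452 128.403 418.733] toolx -110.7677400593368 tz [-0.002 -0.028 -1.   ] t 30.9 F [-0.057 -0.113 -0.351] op 0.6205489674640257 q [ 0.102 -0.007  1.367 -0.028  1.785 -2.683]
shift [-4.192 -2.002  1.78 ] turn -16.7077400593368
```

>>> play_rows([
  [-2,-1,0.9,-8,0.62],
  [-4,-2,1.8,-16.7,0.62],
  [-4.2,-1.8,1.8,-16.7,0.62],
  [-4.2,-1.8,1.8,-16.7,0.62],
])

```text
time: 31.3
tcp_pos: [633.9, 160.2, 397.8]
ee_rot: [2.117, -2.289, 0.027]
force: [-0.9, -0.6, 0.6]
opening: 0.622
```

```bash
python3 - <<'E'
from h import *
s=bot.state();E=ext("wrist",s);w=capture("wrist")[:,:,::-1].copy()
np.save("E12.npy",E[1]);print(s["tcp_pos"],proj("wrist",[632.6,187.6,321],E))
cv2.imwrite("pics/c12.png",cv2.resize(w,(784,588),interpolation=cv2.INTER_CUBIC))
E
python3 go.py 633 187.8 303 -94.06
```

```text
[633.863 160.183 397.827] [281.796 263.911]
tcp [633.948 159.866 398.818] toolx -94.49159195362844 tz [-0.003 -0.028 -1.   ] t 31.35 F [ 0.587 -0.722  1.533] op 0.6195650057195193 q [ 0.145  0.083  1.308 -0.028  1.759 -2.923]
shift [-3.051  0.303  9.499] turn -0.43159195362844116
```

View pics/c12.png

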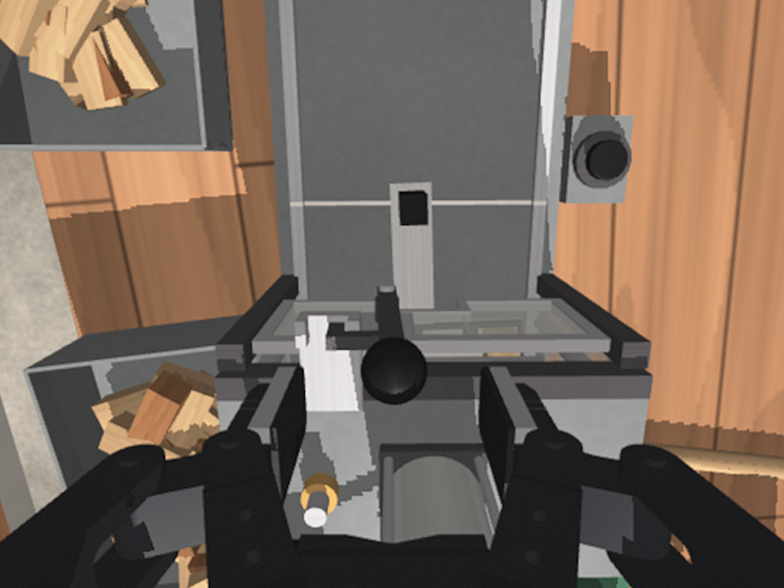

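Run:
```python
from h import *
E=(ext("wrist")[0],np.load("E12.npy"));k=560/784;o=np.array([603.6,133.8]);a=-.0708
f=lambda u,v,z:plane("wrist",((u+.5)*k-.5,(v+.5)*k-.5),z,E)
def q(P): d=P[:2]-o;return np.array([np.cos(a)*d[0]+np.sin(a)*d[1],-np.sin(a)*d[0]+np.cos(a)*d[1]-60])
for nm,t in dict(tail=(411,183,45),m1=(345,203,35),m2=(490,202,35),gfar=(413,191,108),gnear=(413,225,108),button=(606,159,73)).items(): print(nm,f(*t),q(f(*t)))
```

```text
tail [609.201 114.802  45.   ] [  6.931 -78.554]
m1 [675.351 129.493  35.   ] [ 71.876 -59.221]
m2 [532.032 139.677  35.   ] [-71.805 -59.201]
gfar [610.229 118.678 108.   ] [  7.682 -74.615]
gnear [612.139 147.225 108.   ] [  7.568 -46.005]
button [434.238 106.123  73.   ] [-166.98   -99.588]
```

>>> play_rows([
  [-1.5,0.1,0.5,0,0.62],
  [-3,0.2,2.5,0,0.62],
  [-3,0.2,5.5,0,0.62],
  [-3,0.2,8.5,0,0.62],
  [-3,0.2,9.4,0,0.62],
  [-3,0.2,9.4,0,0.62],
  [-3,0.2,9.4,0,0.3],
  [-3,0.2,9.4,0,0.1],
  [-3,0.2,9.4,0,0.1],
  [-3,0.2,9.4,0,0.1],
  [-3,0.2,9.4,0,0.1],
])

```text
time: 32.45
tcp_pos: [635.2, 187.9, 306.8]
ee_rot: [2.122, -2.292, 0.033]
force: [-1.9, 0.2, 5.7]
opening: 0.341
```

```bash
python3 q.py; python3 go.py 633 187.8 303 -94.06
```

```text
press x,y,z of tcp 27.69362972094598 -3.785169123331272 306.828447521991 F [-1.924  0.197  5.69 ] 32.45
tcp [635.201 187.915 306.828] toolx -94.39298972196804 tz [ 0.001 -0.028 -1.   ] t 32.45 F [-1.924  0.197  5.69 ] op 0.3414109345800713 q [ 0.187  0.111  1.426 -0.027  1.608 -2.879]
shift [0.018 0.22  0.383] turn -0.33298972196803334
```

>>> play_rows([
  [0,0,0,0,0.5],
  [0,0,0,0,0.5],
  [0,0,0.3,0,0.5],
  [0,0,0.5,0,0.5],
  [0,0,0.5,0,0.3],
  [0,0,0.5,0,0.1],
  [0,0,0.5,0,0.1],
  [0,0,0.5,0,0.1],
])

```text
time: 33.25
tcp_pos: [634.0, 187.5, 297.9]
ee_rot: [2.119, -2.288, 0.028]
force: [-1.2, 0.3, -2.4]
opening: 0.342
```

>>> play_rows([
  [0,0,-0.5,0,0.1],
  [0,0,-1,0,0.1],
  [0,0,-1.5,0,0.1],
  [0,0,-1.9,0,0.1],
  [0,0,-1.9,0,0.1],
])

```text
time: 33.75
tcp_pos: [634.5, 187.5, 318.7]
ee_rot: [2.119, -2.289, 0.031]
force: [-0.6, -4.1, -5.0]
opening: 0.342
```

```bash
python3 q.py
```

```text
press x,y,z of tcp 26.988413757924295 -4.2452349145553185 318.7227304261868 F [-0.647 -4.088 -5.043] 33.75
```

>>> play_rows([
  [0,0.5,0,0,0.1],
  [0,1.05,0.05,0,0.1],
  [0,2.15,0.2,0,0.1],
  [0,3.25,0.45,0,0.1],
  [0,4.3,0.8,0,0.1],
  [0,5.1,1.1,0,0.1],
  [0,5.5,1.25,0,0.1],
  [0,5.5,1.25,0,0.1],
  [0,5.5,1.25,0,0.1],
])

```text
time: 34.65
tcp_pos: [583.1, 191.4, 307.6]
ee_rot: [2.125, -2.297, 0.044]
force: [9.4, -3.6, -6.2]
opening: 0.339
```

```bash
python3 q.py
```

```text
press x,y,z of tcp -24.491660269137093 -4.009917982409284 307.5634565802856 F [ 9.386 -3.625 -6.234] 34.65
```

>>> play_rows([
  [0,0.2,0.6,0,0.1],
  [0,0.2,1.6,0,0.1],
  [0,0.2,2.8,0,0.1],
  [0,0.2,4,0,0.1],
  [0,0.2,5.2,0,0.1],
  [0,0.2,6.4,0,0.1],
  [0,0.2,7.6,0,0.1],
  [0,0.2,8.8,0,0.1],
  [0,0.2,9.6,0,0.1],
  [0,0.2,10.2,0,0.1],
  [0,0.2,10.4,0,0.1],
  [0,0.2,10.4,0,0.1],
])

```text
time: 35.85
tcp_pos: [579.5, 191.7, 204.8]
ee_rot: [2.128, -2.295, 0.032]
force: [2.5, 4.7, 0.6]
opening: 0.344
```

```bash
python3 q.py
```

```text
press x,y,z of tcp -28.11877452084087 -3.9897091108583 204.80927576029774 F [2.531 4.703 0.557] 35.85
```

>>> play_rows([
  [0,0,0.3,0,0.1],
  [0,0,0.4,0,0.1],
  [0,0,0.4,0,0.1],
])

```text
time: 36.15
tcp_pos: [579.6, 191.7, 204.6]
ee_rot: [2.129, -2.295, 0.033]
force: [-4.3, 3.5, 12.2]
opening: 0.342
```

>>> play_rows([
  [0,0,0,0,0.4],
  [0,0,0,0,0.6],
  [0,0,0,0,0.62],
  [0,0,0,0,0.62],
  [0,0,-2,0,0.62],
  [0,0,-6,0,0.62],
  [0,0,-10,0,0.62],
  [0,0,-14,0,0.62],
  [3,0,-14,0,0.3],
])

```text
time: 37.05
tcp_pos: [577.6, 165.2, 345.8]
ee_rot: [2.131, -2.293, 0.038]
force: [0.3, -0.7, -0.0]
opening: 0.464
```

```bash
python3 - <<'E'
from h import *
from prof import w
s=bot.state();E=ext("wrist",s);im=capture("wrist");print(s["tcp_pos"],s["time"])
g=cv2.cvtColor(im,cv2.COLOR_RGB2GRAY)
cv2.imwrite("pics/c13.png",im[:,:,::-1])
for a,gd in((-.42,0),(-.42,.01),(-.42,.085)): 
  u=proj("wrist",w((30+140*np.sin(a),-4,96+1000*gd+140*np.cos(a))),E);print(gd,u)
c=cv2.HoughCircles(cv2.medianBlur(g,3),cv2.HOUGH_GRADIENT,1,30,param1=80,param2=18,minRadius=12,maxRadius=35);print(c)
sc=capture("scene");sg=cv2.cvtColor(sc,cv2.COLOR_RGB2GRAY)
print("scene knob expected",proj("scene",w((-27,-4,224))))
m=(sg[190:245,340:400]<45);print(np.argwhere(m).mean(0)+[190,340],m.sum())
E
python3 go.py 433.7 106.5 110 176
```

```text
[577.582 165.238 345.828] 37.05
0 [277.755 239.175]
0.01 [277.536 243.657]
0.085 [275.219 291.105]
[[[402.5 109.5  24.3]
  [282.5 234.5  20.7]
  [190.5 257.5  22.1]
  [320.5 250.5  18.8]
  [208.5 286.5  16.7]]]
scene knob expected [368.891 217.539]
[213.217 371.62 ] 129
tcp [576.137 161.266 340.41 ] toolx -94.52384017504151 tz [ 0.001 -0.029 -1.   ] t 37.15 F [-0.226 -0.747 -0.987] op 0.3053261518822422 q [ 0.162 -0.047  1.534 -0.029  1.659 -2.903]
shift [ 5.919 13.838 23.179] turn 89.47615982495847
```

```bash
python3 go.py 433.7 106.5 100 -94.1
```

```text
tcp [576.137 161.266 340.41 ] toolx -94.52384017504151 tz [ 0.001 -0.029 -1.   ] t 37.15 F [-0.226 -0.747 -0.987] op 0.3053261518822422 q [ 0.162 -0.047  1.534 -0.029  1.659 -2.903]
shift [ 5.89  13.841 24.178] turn -0.42384017504150506
```

>>> play_rows([
  [2,4,0,0,0],
  [4,8,1,0,0],
  [5.9,12,4,0,0],
  [5.9,13.8,8,0,0],
  [5.9,13.8,12.5,0,0],
  [5.9,13.8,17,0,0],
  [5.9,13.8,21,0,0],
  [5.9,13.8,23.5,0,0],
  [5.9,13.8,24,0,0],
  [5.9,13.8,24,0,0],
])

```text
time: 38.15
tcp_pos: [431.7, 108.0, 98.9]
ee_rot: [2.119, -2.287, 0.027]
force: [0.4, -0.4, -0.2]
opening: 0.001
```

```bash
python3 go.py 433.7 106.5 73 -94.1
python3 - <<'E'
from prof import *
im=capture("scene");E=ext("scene");ys=np.arange(-100,-30,2)
print([(int(y),int(g)) for y,g in zip(ys,prof("scene",im,E,17,45,ys))])
E
```

```text
tcp [431.702 108.039  98.92 ] toolx -94.3839759458681 tz [-0.006 -0.029 -1.   ] t 38.15 F [ 0.38  -0.363 -0.209] op 0.0011453751010502642 q [ 0.095 -0.266  2.136 -0.029  1.28  -2.961]
shift [ 0.063 -0.22   2.594] turn -0.28397594586812147
[(-100, 87), (-98, 87), (-96, 87), (-94, 87), (-92, 87), (-90, 87), (-88, 86), (-86, 88), (-84, 91), (-82, 102), (-80, 114), (-78, 126), (-76, 136), (-74, 118), (-72, 99), (-70, 72), (-68, 53), (-66, 45), (-64, 41), (-62, 36), (-60, 29), (-58, 22), (-56, 29), (-54, 38), (-52, 46), (-50, 53), (-48, 54), (-46, 58), (-44, 96), (-42, 130), (-40, 135), (-38, 138), (-36, 137), (-34, 136), (-32, 137)]
```

Jig unmoved. Push the button.

>>> play_rows([
  [0,-0.1,1,0,0],
  [0,-0.1,2,0,0],
  [0,-0.1,2.6,0,0],
  [0,-0.1,3,0,0],
  [0,-0.1,3.4,0,0],
  [0,-0.1,3.6,0,0],
  [0,-0.1,3.6,0,0],
])

```text
time: 38.9
tcp_pos: [433.7, 107.2, 65.9]
ee_rot: [2.12, -2.288, 0.028]
force: [-7.1, 0.3, 14.5]
opening: 0.002
```

>>> play_rows([
  [0,0,0.1,0,0],
  [0,0,0.1,0,0],
  [0,0,-1,0,0],
  [0,0,-4,0,0],
  [0,0,-8,0,0],
  [0,0,-12,0,0],
  [0,0,-12,0,0],
  [0,0,-12,0,0],
])

```text
time: 39.7
tcp_pos: [434.6, 110.4, 185.1]
ee_rot: [2.122, -2.29, 0.032]
force: [0.1, -0.4, -1.2]
opening: -0.001
```

Run:
```python
from prof import *
im=capture("scene");E=ext("scene");ys=np.arange(-90,-68,2);print(bot.state()["force"],bot.state()["tcp_pos"])
print([(int(y),int(g)) for y,g in zip(ys,prof("scene",im,E,17,45,ys))])
g=cv2.cvtColor(im,cv2.COLOR_RGB2GRAY);m=(g[190:245,340:400]<45);print(np.argwhere(m).mean(0)+[190,340],m.sum())
bot.hand_in()
```

```text
[-0.12  -0.089  0.256] [433.618 110.242 183.425]
[(-90, 87), (-88, 86), (-86, 88), (-84, 91), (-82, 102), (-80, 114), (-78, 126), (-76, 136), (-74, 118), (-72, 98), (-70, 72)]
[217.583 372.442] 120
the job is handed in; nothing more can be done
```

I hooked the guard up and laid both full-length blanks that were on the bench into the jig. I then slid the jig to the press mark, unhooked and lowered the guard, and pushed the start button. The job is handed in at about 40 s; it reports no verdict.

- **Blanks:** before the slide, a close wrist picture showed both as 84 × 32 mm at the right height, so flat in their nests. I did not measure them again after the slide; a later picture showed wood in the jig through the guard.
- **Jig position:** a wrist picture put the grip middle within about 1 mm of the mark, and the overhead (scene) camera agreed to about 1 mm. The side camera read 3 mm or so short, still inside the 9 mm allowed. The jig read the same before and after the button push.
- **Guard:** 12 N of downward push gave no further travel, and the knob showed where it should be with the guard fully down. In the overhead camera my automatic fix of the knob moved about 4 pixel rows between the two last checks; I put that down to the arm having moved and did not look into it.
- **Button:** it bottomed at 14.5 N with the fingertips at 66 mm, where full travel should be. I did not check separately that it came back up.
- **At hand-in:** the hand was clear, with force near zero.

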